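# Release a latched battery pack with a pin and move it to the charger

### The job

Take the release pin out of its wooden stand, push it tip first through the narrow slot in the sloping face of the grey instrument and press the hidden catch with it until the battery pack pops up. Put the pin fully back in its stand, and only then lift the battery pack out and set it down gently and upright, fully home in the black charging cradle. Do not touch the catch with the fingers, and leave everything else on the desk where it is.

Things in the scene. Friction and masses are not known exactly. Their poses are not given: they have to be found in the camera images.
- unit: Grey instrument, fixed, 200 (x) x 110 (y) x 101 mm high. Origin: centre of its underside, z up, x from its low front end to its high end with the battery. From x = -100 mm (25 mm high) to x = 0 its front is a plane sloping up at 35 degrees, outward normal (-0.574, 0, 0.819) in this frame, with the slot in it. A black hood (x -14 to 12, z 95 to 101 mm) lies between slope and battery bay.
- slot (a point): Centre of the slot's mouth, (-48.6, 0, 61.1) mm in the unit's frame; axes as the unit's. The slot is 26 mm wide along the unit's y but only 11 mm along the slope, through a wall 10 mm thick, and runs in square to the slope, along (0.574, 0, -0.819) of the unit's frame: 35 degrees from vertical. A pin must come in tilted along this line.
- bay (a point): Centre of the open top of the battery bay, (52, 0, 88) mm in the unit's frame. The bay is 73 (x) x 43 (y) mm inside, its rim 88 mm above the desk.
- catch: Steel catch inside the unit, a bell crank hinged about the unit's y axis. Origin on the hinge, (-2, 0, 56) mm in the unit's frame; axes as the unit's at rest. Its lower arm is a flat tab hidden behind the slot; its upper arm ends in a nose over the battery's near top edge, seen from above beyond the hood. Pressing the tab draws the nose back; it springs back when let go. Stop at 0.36 rad.
- tab (a point): Middle of the hidden tab (30 mm wide in y, square to the slot's line), on the slot's line 28 to 29 mm in from the mouth. It takes 4 N at first, 6 N at its stop; 6 mm of travel frees the battery, the stop comes at about 12 mm (41 mm from the mouth). Keep it pressed for about a second while the battery rises.
- battery: Black battery pack, grey band, 70 (x) x 40 (y) x 60 mm high, 0.16 to 0.25 kg. Origin: centre of its underside, z up. Starts in the bay at (52, 0, 28) mm of the unit's frame, same yaw, top level with the rim (no grip). Freed, a spring lifts it 32 mm and it stays there, top 120 mm above the desk: grip the sides that face the unit's +y and -y, lift 35 mm or more to clear the bay.
- pin: Release pin, loose, 60 g. Origin at its tip, z along it to the handle. Steel shaft 7 mm thick, 95 mm long, coned tip; then a round collar 22 mm across, 4 mm thick; then a black square handle 16 x 16 x 50 mm (99 to 149 mm from the tip; flats square to the pin's x and y). It starts upright in the stand, hanging by its collar, tip 5 mm above the desk.
- pin_tip (a point): The pin's tip (the pin's origin).
- pin_grip (a point): Middle of the pin's handle, 124 mm from the tip on its axis; 129 mm above the desk when in the stand.
- stand: Wooden block, fixed, 57 x 57 mm and 100 mm high, with a square hole 14 mm wide straight down its middle. Origin: centre of its underside, z up. It stands to one side of the instrument, the cradle to the other.
- cradle: Black charging cradle, fixed, 100 (x) x 70 (y) x 28 mm high, with an open pocket 78 (x) x 48 (y) x 20 mm deep in its top. Origin: centre of its underside, z up, x along its length.
- cradle_in (a point): Centre of the pocket's floor, 8 mm above the desk; the battery stands here with its 70 mm side along the cradle's x, either way round.
- keys: Bystander: key ring with two keys and a black fob, lying flat, about 110 mm long. Origin in the middle of the ring.
- board: Bystander: small green circuit board on four brass feet, 85 x 56 x 24 mm. Origin at its centre on the desk.
- driver: Bystander: screwdriver 160 mm long lying on the desk. Origin near its middle.
- mug: Bystander: white mug, 80 mm across, 90 mm high. Origin: centre of its underside.
- tape: Bystander: clear tape roll, 90 mm across, 24 mm high. Origin: centre of its underside.
- powerbank: Bystander: white power bank, 120 x 66 x 16 mm. Origin: centre of its underside.
- spray: Bystander: bare metal can 52 mm across, 150 mm high. Origin: centre of its underside.

How it is judged (in metres and radians):
On the way, in this order (a step that is already met when the one before it is completed fails the run):
1. the pin is lifted clear of its stand (height (world z) of pin_tip above 0.103 m), for 0.05 s.
2. the battery has popped up (at least 25 mm) while the pin's tip is on the hidden tab (z of battery in the frame of unit above 0.053 m and distance between pin_tip and tab below 0.014 m and contact force between pin and catch above 0.5 N), for 0.1 s.
3. the pin is back in its stand and let go, with the battery still in the bay (z of pin_tip in the frame of stand below 0.01 m and horizontal distance between pin_tip and stand below 0.006 m and angle between pin's own z axis and vertical below 0.1 rad and contact force between the fingers and pin below 0.1 N and horizontal distance between battery and bay below 0.015 m), for 0.2 s.
At the end, for the whole second after the job is handed in: The battery stands upright (within 0.08 rad) in the cradle's pocket, underside within 4 mm of its floor, centre within 8 mm of its centre; the pin is in its stand, tip under 10 mm above the desk, within 6 mm of the hole's axis and 0.1 rad of upright; both released and at rest (z of pin_tip in the frame of stand below 0.01 m and horizontal distance between pin_tip and stand below 0.006 m and angle between pin's own z axis and vertical below 0.1 rad and z of battery in the frame of cradle_in below 0.004 m and horizontal distance between battery and cradle_in below 0.008 m and angle between battery's own z axis and vertical below 0.08 rad and linear speed of each of battery, pin below 0.02 m/s); the robot touches nothing.
It fails at once if the fingers push on the catch (contact force between the fingers and catch above 1 N).
It fails at once if the battery falls or slams into the cradle (faster than 0.5 m/s within 40 mm of its floor) (linear speed of battery above 0.5 m/s and horizontal distance between battery and cradle_in below 0.04 m and z of battery in the frame of cradle_in below 0.04 m).
It fails at once if a bystander is moved more than 30 mm (distance of any of keys, board, driver, mug, tape, powerbank, spray from where it was at the start of the episode above 0.03 m).
It also fails if it takes over 72 s, if anything falls off the work surface, if the arm or the gripper's body presses on something with over 40 N, if the wrist force passes 120 N, or if a joint passes its speed limit or range.

### The arm

A 7-joint arm with a two-finger parallel gripper is mounted at the origin on the work surface. World frame = base frame: x ahead of the robot, y to its left, z up, the work surface at z = 0. Lengths are in mm, angles in degrees, forces in N, time in s.
With the tool pointing down it reaches from about 350 to 900 mm from the base axis. Payload 8.1 kg.
Tool frame: the origin (TCP) lies at the very end of the fingers, on their centre line; the grasp point (between the pads) lies behind it (manip.grip_depth is the x of the grasp point in the tool frame, in mm); x points along the fingers, y is the direction in which the jaws open and shut, and the axes are right-handed (so a half turn about x gives the same grasp; the last joint's range is limited). The gripper opens to 85 mm and grips with 20 to 120 N. Pads are 22 mm wide; open, the fingers measure 114 mm over their backs; the gripper's body (76 mm by 85 mm) begins 54 mm behind the grasp point. The pads swing forward as they close: fully open they stand 13 mm farther back than shut.
Start: joints at [64.538, 24.895, 1.432, 90.138, -0.665, 64.973, -4.303], TCP at [209.467, -588.869, 205.423] pointing down, gripper open.
Joint ranges: [-149.89, 149.89], [-25.12, 119.58], [-72.63, 75.52], [4.76, 147.25], [-75.54, 255.54], [6.69, 114.76], [-157.13, 157.13]. Speed limits (degrees/s): [127.2, 127.2, 172.46, 172.46, 180, 180, 180].

### API

Orientations are given as a 3x3 rotation matrix whose columns are the frame's x, y, z axes.
In Python, from bench import manip, grab_frame gives the robot as it stands.
- The arm moves only by the tool jog_arm, never from a script. Its argument "deltas" is one flat list of numbers, 4 for each row, row after row: the shift along the tool's x, y, z in mm, then the turn about the tool's x in degrees. In form: [x, y, z, yaw, x, y, z, yaw, ...]. A call has 1 to 10 rows; each row shifts and turns the commanded pose from where the row before left it, along the tool's axes as they then stand; what a row does not reach is not made up. A row lasts 1/12 s, in which the tool goes at most 41.7 mm and 7.16 degrees, less where a joint would pass 70% of its speed; a pose out of reach is approached as far as the arm can. A call with a gripper value outside its range is refused whole. "hand" is the finger opening in mm, from 0 to 85.4, set as the call begins (left out, the last holds). The fingers move at their own pace and stop on an object; the grip force is fixed at half the most. Time passes only in rows, so rows that do not move let the fingers close. It gives the time, the measured TCP pose, the force and the opening at its end, in the units of the state.
- manip.read_state(): the state, without advancing time (a new reading comes with each control period).
- grab_frame(name): name is "scene" or "side" or "wrist"; returns a dict with "color" (384x512x3 uint8, red, green, blue), "K" (3x3 intrinsics, pixels), "distortion" ([k1, k2, p1, p2, k3] as OpenCV has them; the pictures are not rectified), "extrinsics" (4x4, takes a point from world to camera coordinates). Camera axes: x right, y down, z forward; pixel columns grow to the right and rows downward; lengths in mm; the calibration is good to about 2 mm. A picture is of the moment at which its call begins. There is no depth.
- manip.sign_off(): hands the job in, once; it reports no verdict.
The state is a dict: "time": time; "joint_pos": joint angles; "dq": joint speeds; "joint_efforts": joint torques, N m; "ee_pos": TCP position; "tcp_rot": TCP orientation; "wrist_force": force on the tool from outside, world axes, zero at the start; "torque": the same for the moment, N m; "grip_width": opening from 0.0 (shut) to 1.0 (fully open).
Only numpy, scipy, OpenCV 4.12 (cv2) and the standard library are available. Lean on these libraries where they do the work, as an engineer would, in place of code of your own. Each camera call takes 0.05 s, during which the arm holds its last target.

## Working session

There is one attempt and no reset: what is moved stays moved. The work goes in short steps, Python scripts to look and compute and a tool call to move; the robot and the scene stay as the last step left them, time stands still between calls to the robot, and variables do not carry over. Pictures are saved under pics/ and viewed, and the job is handed in when it is done.

Besides the shell and the picture viewer there is one more tool, called by a JSON object that holds its "fn" and its "kwargs". jog_arm: Moves the arm, as the interface text tells. Its arguments: {"type":"object","properties":{"deltas":{"type":"array","items":{"type":"number"}},"hand":{"type":"number"}},"required":["deltas"]}

```bash
ls; mkdir -p pics; python3 - <<'E'
from bench import manip, grab_frame
import cv2,numpy as np
print(manip.read_state(), manip.grip_depth)
for n in ["scene","side","wrist"]:
    f=grab_frame(n)
    cv2.imwrite(f"pics/{n}0.png",f["color"][:,:,::-1])
    np.savez(f"{n}0.npz",**f)
    print(n,f["K"].tolist(),f["distortion"],np.round(f["extrinsics"],3).tolist())
E
```

```text
pics
{'time': 0.0, 'joint_pos': array([64.5376851 , 24.93846913,  1.43174395, 90.19087486, -0.66389612,
       64.97514503, -4.30370369]), 'dq': array([ 0.04680866, -0.01311429, -0.06900817, -0.0682733 ,  0.08173297,
        0.160665  ,  0.01575897]), 'joint_efforts': array([-7.93247000e-05, -6.70473933e+01,  1.02496494e+00, -3.16216493e+01,
        1.54583057e-02,  1.25603063e-02, -7.39227175e-06]), 'ee_pos': array([ 209.22406654, -588.32660313,  204.59237267]), 'tcp_rot': array([[-7.19965123e-04,  3.35096718e-01, -9.42183459e-01],
       [ 1.51665680e-03, -9.42182254e-01, -3.35097448e-01],
       [-9.99998591e-01, -1.67022742e-03,  1.70111648e-04]]), 'wrist_force': array([-0.16397504,  0.87943507,  0.42749558]), 'torque': array([ 0.01069788, -0.02633642, -0.04635655]), 'grip_width': 0.997280363740519} -18.700000000000003
scene [[347.39349122498885, 0.0, 255.19900041470783], [0.0, 347.39349122498885, 183.59276543304654], [0.0, 0.0, 1.0]] [-0.0244153  0.         0.         0.         0.       ] [[-0.689, 0.724, 0.016, 395.256], [0.392, 0.392, -0.832, -123.757], [-0.609, -0.567, -0.555, 1267.437], [0.0, 0.0, 0.0, 1.0]]
side [[411.9918726406171, 0.0, 250.8112570192012], [0.0, 411.9918726406171, 190.6289989017113], [0.0, 0.0, 1.0]] [-0.0911334  0.         0.         0.         0.       ] [[-0.662, -0.749, -0.01, 369.1], [-0.392, 0.358, -0.848, 310.669], [0.638, -0.557, -0.531, 762.754], [0.0, 0.0, 0.0, 1.0]]
wrist [[294.60950371380994, 0.0, 255.37718244859795], [0.0, 294.60950371380994, 193.930919187318], [0.0, 0.0, 1.0]] [-0.05037301  0.          0.          0.          0.        ] [[0.334, -0.942, -0.001, -624.716], [-0.898, -0.319, 0.302, -38.848], [-0.285, -0.1, -0.953, 380.785], [0.0, 0.0, 0.0, 1.0]]
```

View pics/scene0.png

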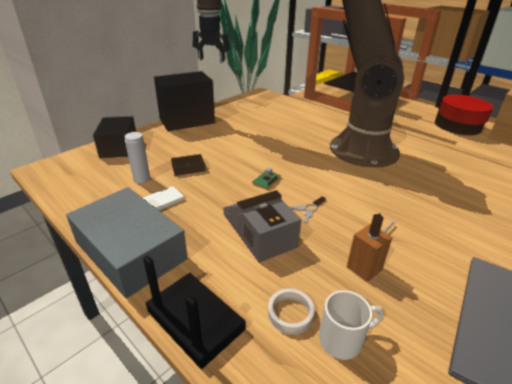

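View pics/side0.png

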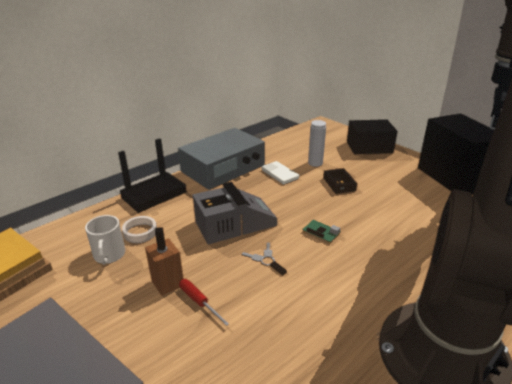

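View pics/wrist0.png

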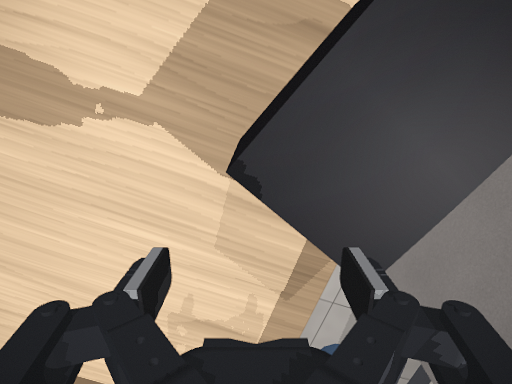

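```bash
cat > h.py <<'E'
import numpy as np,cv2
def load(n): return dict(np.load(n+".npz"))
def snap(n,tag):
    from bench import grab_frame
    f=grab_frame(n); np.savez(f"{n}{tag}.npz",**f); cv2.imwrite(f"pics/{n}{tag}.png",f["color"][:,:,::-1]); return f
def ray(f,uv):
    p=cv2.undistortPoints(np.array([[uv]],float),f["K"],f["distortion"])[0,0]
    E=f["extrinsics"];R=E[:3,:3];t=E[:3,3]
    return -R.T@t, R.T@np.array([p[0],p[1],1.])
def onz(f,uv,z):
    o,d=ray(f,uv); return o+d*(z-o[2])/d[2]
def tri(*fu):
    A=np.zeros((3,3));b=np.zeros(3);L=[]
    for f,uv in fu:
        o,d=ray(f,uv);d=d/np.linalg.norm(d);P=np.eye(3)-np.outer(d,d);A+=P;b+=P@o;L.append((o,P))
    x=np.linalg.solve(A,b); return x,[round(float(np.linalg.norm(P@(x-o))),1) for o,P in L]
def proj(f,X):
    E=f["extrinsics"];r=cv2.Rodrigues(E[:3,:3])[0]
    return cv2.projectPoints(np.array(X,float).reshape(-1,3),r,E[:3,3],f["K"],f["distortion"])[0][:,0]
def crop(n,x0,y0,w,h,k,out):
    f=load(n);c=f["color"][y0:y0+h,x0:x0+w,::-1]
    cv2.imwrite("pics/"+out+".png",cv2.resize(c,None,fx=k,fy=k,interpolation=cv2.INTER_CUBIC))
E
python3 - <<'E'
from h import *
crop("scene0",215,180,100,90,7,"s_unit0")
crop("side0",180,170,110,80,7,"d_unit0")
crop("scene0",160,140,60,45,10,"s_cr0")
crop("side0",310,155,60,50,10,"d_cr0")
crop("scene0",335,205,70,80,7,"s_st0")
crop("side0",135,220,60,80,7,"d_st0")
E
```

```text
(no output)
```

View pics/s_unit0.png

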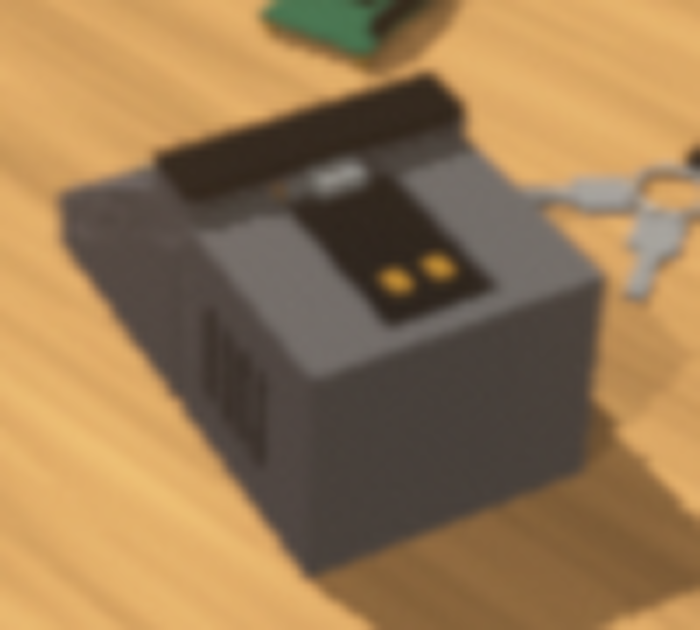

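View pics/d_unit0.png

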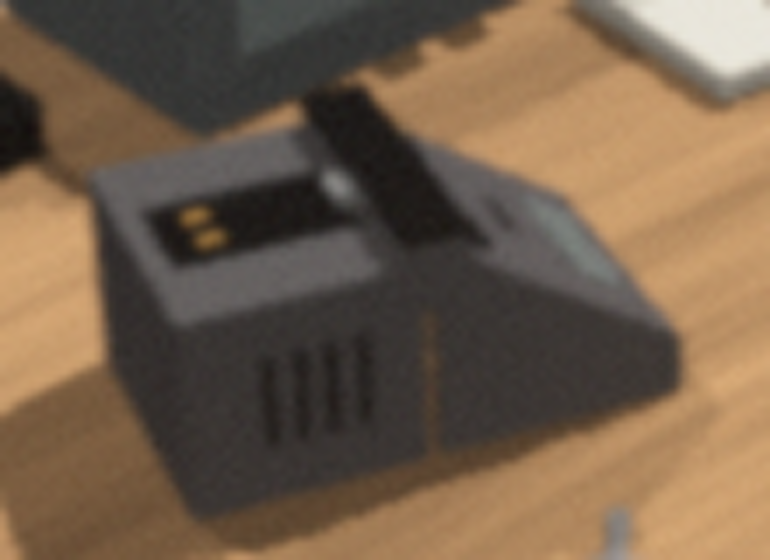

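View pics/s_cr0.png

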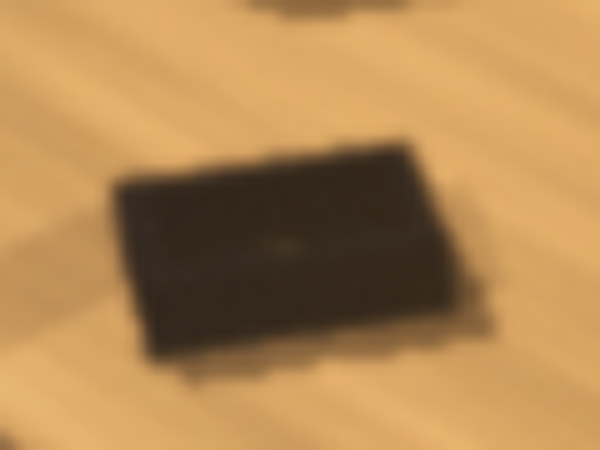

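View pics/d_cr0.png

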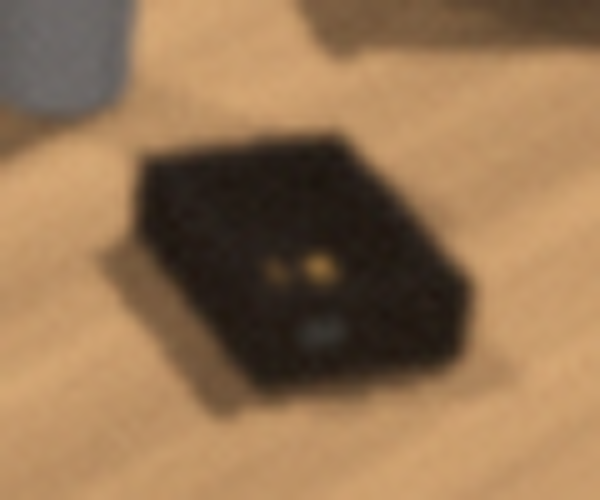

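View pics/s_st0.png

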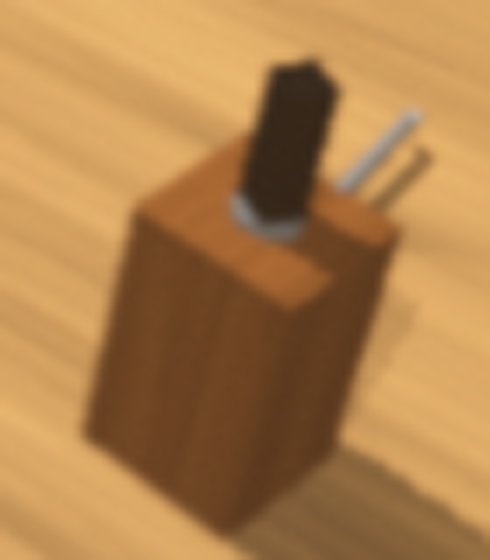

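View pics/d_st0.png

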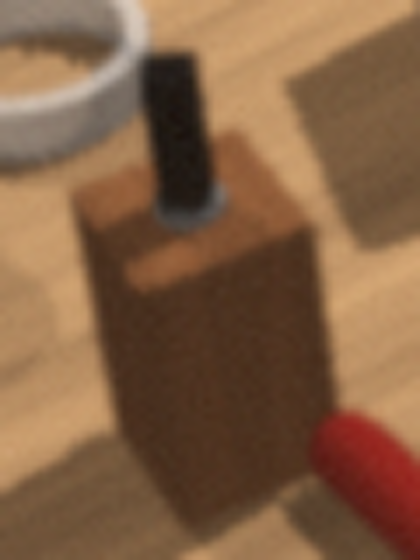

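```bash
cat > m0.py <<'E'
from h import *
S=load("scene0");D=load("side0")
def z(p,k,o): return ((p[0]+.5)/k-.5+o[0],(p[1]+.5)/k-.5+o[1])
su=lambda x,y:z((x,y),7,(215,180)); du=lambda x,y:z((x,y),7,(180,170))
sc=lambda x,y:z((x,y),10,(160,140)); dc=lambda x,y:z((x,y),10,(310,155))
ss=lambda x,y:z((x,y),7,(335,205)); ds=lambda x,y:z((x,y),7,(135,220))
def t(name,a,b):
    x,e=tri((S,a),(D,b));print(name,np.round(x,1),e)
t("rearA",su(603,283),du(178,325)); t("rearB",su(315,380),du(92,175))
t("contacts",su(398,281),du(196,216));t("contacts2",su(438,267),du(209,239))
t("nose",su(340,180),du(340,190))
for n,p in [("rA",su(603,283)),("rB",su(315,380))]: print(n,onz(S,p,88).round(1))
for n,p in [("rA",du(178,325)),("rB",du(92,175))]: print(n,onz(D,p,88).round(1))
print("front corner z25: ",onz(S,su(62,197),25).round(1))
print("side front corner z25: ",onz(D,du(680,345),25).round(1))
# cradle corners scene top z28
print("cradle S",[onz(S,sc(*p),28).round(1)[:2].tolist() for p in [(113,183),(408,145),(455,237)]], "bottom z0", [onz(S,sc(*p),0).round(1)[:2].tolist() for p in [(150,358),(458,312)]])
print("cradle D",[onz(D,dc(*p),28).round(1)[:2].tolist() for p in [(142,158),(338,138),(472,287)]], "z0",[onz(D,dc(*p),0).round(1)[:2].tolist() for p in [(258,392),(460,360),(140,232)]])
print("stand S",[onz(S,ss(*p),100).round(1)[:2].tolist() for p in [(400,233),(293,310),(135,210),(250,132)]])
print("stand D",[onz(D,ds(*p),100).round(1)[:2].tolist() for p in [(238,130), (318,225), (140,292), (75,195)]])
t("pintop",ss(305,72),ds(170,60))
print(onz(S,ss(305,72),154),onz(D,ds(170,57),154))
E
python3 m0.py
```

```text
rearA [570.4 137.7  86.5] [1.3, 1.3]
rearB [671.4 103.7  86.8] [0.7, 0.7]
contacts [619.7  92.5  88.9] [0.3, 0.3]
contacts2 [605.   97.3  88.5] [0.1, 0.1]
nose [595.1  44.3  91. ] [0.4, 0.4]
rA [572.8 140.3  88. ]
rB [672.8 105.5  88. ]
rA [569.5 137.2  88. ]
rB [670.3 103.8  88. ]
front corner z25:  [612.5 -80.4  25. ]
side front corner z25:  [504.6 -45.9  25. ]
cradle S [[557.3, -398.2], [472.6, -350.3], [500.4, -292.1]] bottom z0 [[588.1, -339.7], [501.2, -292.4]]
cradle D [[588.2, -338.6], [554.0, -395.8], [468.6, -351.2]] z0 [[501.1, -292.8], [470.5, -353.5], [587.7, -340.7]]
stand S [[497.1, 321.2], [550.1, 313.5], [544.3, 258.4], [486.2, 265.6]]
stand D [[541.2, 257.1], [485.1, 263.6], [494.8, 320.2], [547.5, 312.4]]
pintop [518.5 287.7 155.7] [0.6, 0.6]
[516.5609658  287.55415165 154.        ] [522.20153319 285.25284368 154.        ]
```

```bash
cat > plan.py <<'E'
import sys,numpy as np
from bench import manip
def plan(target,theta,n,ramp=True,dec=1):
    """target TCP xyz, jaw angle theta deg (tool y), n rows; prints flat rows"""
    s=manip.read_state();p=s["ee_pos"];R=s["tcp_rot"]
    th0=np.degrees(np.arctan2(R[1,1],R[0,1]))
    dth=(theta-th0+180)%360-180
    d=np.array(target,float)-p
    w=np.ones(n)
    if ramp and n>4: w[0]=w[-1]=.5
    w/=w.sum(); th=th0; out=[]
    for i in range(n):
        c,s_=np.cos(np.radians(th)),np.sin(np.radians(th))
        v=d*w[i]
        out+= [round(-v[2],dec),round(v[0]*c+v[1]*s_,dec),round(v[0]*s_-v[1]*c,dec),round(-dth*w[i],dec)]
        th+=dth*w[i]
    for i in range(0,len(out),40): print([float(x)+0 for x in out[i:i+40]])
def st():
    s=manip.read_state();R=s["tcp_rot"]
    print("t",round(s["time"],2),"p",s["ee_pos"].round(1),"th",round(float(np.degrees(np.arctan2(R[1,1],R[0,1]))),2),"tiltx",R[:,0].round(4),"F",s["wrist_force"].round(2),"T",s["torque"].round(2),"g",round(s["grip_width"]*85.4,1),"q",s["joint_pos"].round(1))
if __name__=="__main__":
    a=[float(x) for x in sys.argv[1:]]
    st(); plan(a[:3],a[3],int(a[4]))
E
python3 plan.py 430 -100 300 -45 16
python3 - <<'E'
from h import *
W=load("wrist0");E=W["extrinsics"];c=-E[:3,:3].T@E[:3,3]
R=np.array([[-7.19965123e-04,  3.35096718e-01, -9.42183459e-01],[ 1.51665680e-03, -9.42182254e-01, -3.35097448e-01],[-9.99998591e-01, -1.67022742e-03,  1.70111648e-04]])
print("cam in tool",R.T@(c-np.array([209.2,-588.3,204.6])), "dir", R.T@E[2,:3])
E
```

```text
t 0.15 p [ 209.3 -588.5  204.8] th -70.42 tiltx [-5.0e-04  1.1e-03 -1.0e+00] F [ 0.73  0.53 -0.31] T [ 0.   -0.04 -0.01] g 85.6 q [64.5 24.9  1.4 90.2 -0.7 65.  -4.3]
[-3.2, -12.9, -12.4, -0.8, -6.3, -25.4, -25.2, -1.7, -6.3, -24.6, -25.9, -1.7, -6.3, -23.9, -26.6, -1.7, -6.3, -23.1, -27.3, -1.7, -6.3, -22.2, -28.0, -1.7, -6.3, -21.4, -28.6, -1.7, -6.3, -20.5, -29.2, -1.7, -6.3, -19.7, -29.8, -1.7, -6.3, -18.8, -30.4, -1.7]
[-6.3, -17.9, -30.9, -1.7, -6.3, -16.9, -31.5, -1.7, -6.3, -16.0, -31.9, -1.7, -6.3, -15.1, -32.4, -1.7, -6.3, -14.1, -32.8, -1.7, -3.2, -6.6, -16.6, -0.8]
cam in tool [-169.39690933    0.53497482  -77.65732934] dir [9.53231439e-01 2.64199311e-04 3.02241219e-01]
```

{"fn": "jog_arm", "kwargs": {"deltas": [-3,-13,-12,-1,-6,-25,-25,-2,-6,-25,-26,-2,-6,-24,-27,-2,-6,-23,-27,-2,-6,-22,-28,-2,-6,-21,-29,-2,-6,-20,-29,-2,-6,-20,-30,-2,-6,-19,-30,-2]}}

```text
time: 0.98
ee_pos: [342.2, -275.2, 262.7]
tcp_rot: [[-0.0, 0.625, -0.781], [-0.0, -0.781, -0.625], [-1.0, 0.0, 0.0]]
wrist_force: [0.2, 0.0, 0.0]
grip_width: 1.0
```

{"fn": "jog_arm", "kwargs": {"deltas": [-6,-18,-31,-2,-6,-17,-31,-2,-6,-16,-32,-2,-6,-15,-32,-2,-6,-14,-33,-2,-3,-6,-17,-1]}}

```text
time: 1.48
ee_pos: [412.8, -89.2, 296.3]
tcp_rot: [[0.002, 0.765, -0.644], [0.001, -0.644, -0.765], [-1.0, 0.001, -0.002]]
wrist_force: [0.5, -0.4, -0.0]
grip_width: 0.995
```

```bash
python3 plan.py 480 130 290 -12 10
```

```text
t 1.48 p [412.8 -89.2 296.3] th -40.07 tiltx [ 1.6e-03  7.0e-04 -1.0e+00] F [ 0.49 -0.38 -0.02] T [-0.02 -0.03 -0.02] g 84.9 q [ 28.9   3.3 -24.8 106.2   1.4  70.8 -36.4]
[0.3, -5.0, -11.7, -1.6, 0.7, -9.3, -23.7, -3.1, 0.7, -8.0, -24.2, -3.1, 0.7, -6.7, -24.6, -3.1, 0.7, -5.3, -24.9, -3.1, 0.7, -4.0, -25.2, -3.1, 0.7, -2.6, -25.3, -3.1, 0.7, -1.2, -25.4, -3.1, 0.7, 0.2, -25.5, -3.1, 0.3, 0.8, -12.7, -1.6]
```

{"fn": "jog_arm", "kwargs": {"deltas": [0,-5,-12,-2,1,-9,-24,-3,1,-8,-24,-3,1,-7,-25,-3,1,-5,-25,-3,1,-4,-25,-3,1,-3,-25,-3,1,-1,-25,-3,1,0,-26,-3,0,1,-13,-2]}}

```text
time: 2.32
ee_pos: [481.1, 127.7, 286.8]
tcp_rot: [[-0.001, 0.978, -0.21], [0.001, -0.21, -0.978], [-1.0, -0.001, -0.001]]
wrist_force: [-1.5, 0.2, -0.4]
grip_width: 1.004
```

```bash
python3 -c "
from plan import *
from h import *
snap('wrist',1);st()"
```

```text
t 2.37 p [481.4 129.2 286.9] th -11.93 tiltx [-6.0e-04  1.8e-03 -1.0e+00] F [1.28 1.64 0.45] T [ 0.13 -0.01 -0.03] g 85.8 q [  9.8  13.4 -37.6  97.7   8.5  71.8 -41.6]
```

View pics/wrist1.png

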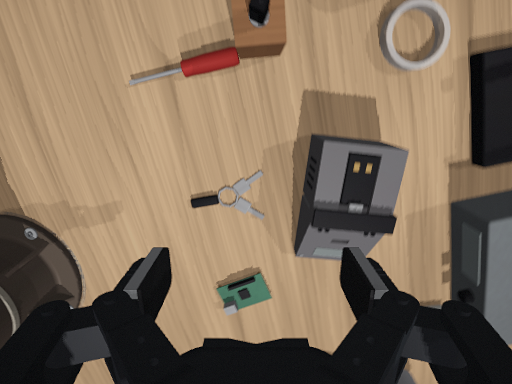

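```bash
python3 - <<'E'
from h import *
crop("wrist1",285,125,130,140,5.5,"w_unit1")
crop("wrist1",220,0,75,65,9,"w_st1")
E
```

```text
(no output)
```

View pics/w_unit1.png

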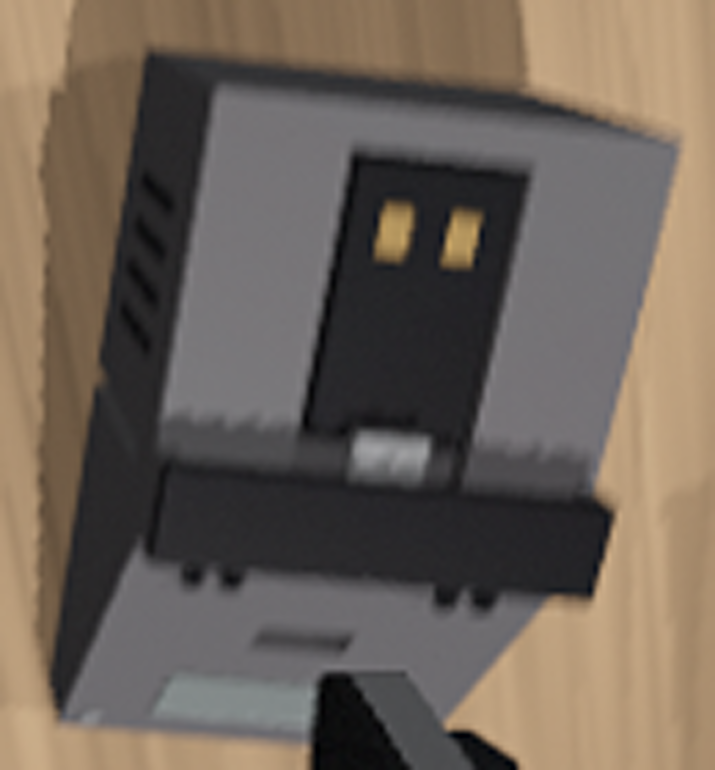

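View pics/w_st1.png

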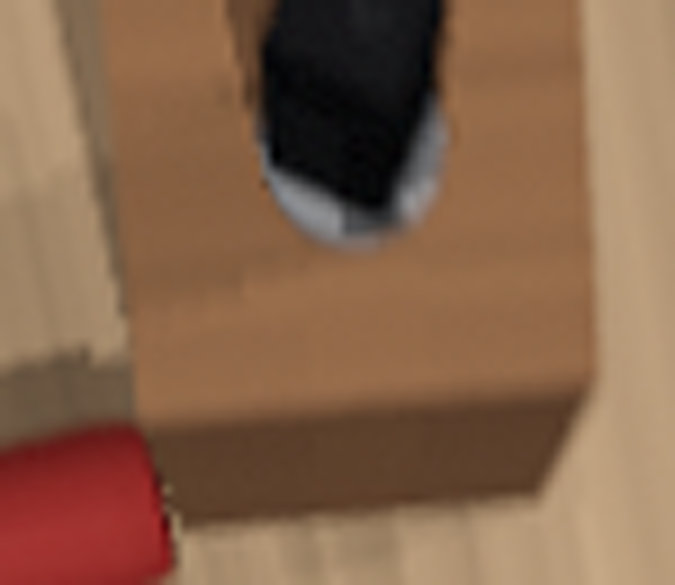

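```bash
cat > m1.py <<'E'
from h import *
W=load("wrist1")
def z(p,k,o): return ((p[0]+.5)/k-.5+o[0],(p[1]+.5)/k-.5+o[1])
u=lambda x,y:z((x,y),5.5,(285,125)); s=lambda x,y:z((x,y),9,(220,0))
P=lambda uv,h:onz(W,uv,h)[:2]
yaw=np.radians(71.5);
print("rear top",P(u(213,85),88).round(1),P(u(680,147),88).round(1))
print("bat rear corners",P(u(350,155),88).round(1),P(u(530,168),88).round(1))
a=P(u(213,85),88);b=P(u(680,147),88);d=a-b;print("len",np.linalg.norm(d),"angle y",np.degrees(np.arctan2(d[1],d[0])))
a=P(u(350,155),88);b=P(u(530,168),88);d=a-b;print("bay len",np.linalg.norm(d),"angle y",np.degrees(np.arctan2(d[1],d[0])),(a+b)/2)
print("hood",[P(u(*p),101).round(1).tolist() for p in [(163,465),(613,510)]])
a,b=P(u(163,465),101),P(u(613,510),101);d=a-b;print(np.linalg.norm(d),np.degrees(np.arctan2(d[1],d[0])))
print("slot",P(u(303,641),61.1).round(1),P(u(252,638),61).round(1),P(u(355,645),61).round(1))
print("front left bottom",P(u(62,718),25).round(1))
print("handle bottom corners",[P(s(*p),104).round(1).tolist() for p in [(270,155),(380,207),(437,90)]])
print("collar lowest",P(s(360,248),104).round(1), "L",P(s(262,140),104).round(1),"R",P(s(447,130),104).round(1))
print("stand corners",[P(s(*p),100).round(1).tolist() for p in [(140,425),(593,380)]])
E
python3 m1.py; python3 -c "
from h import *
W=load('wrist1');c=proj(W,[[518,289,100],[518,289,154],[518.3,289,104]]);print(c)"
```

```text
rear top [570.4 139.9] [674.9 103.6]
bat rear corners [599.1 117.6] [639.8 106. ]
len 110.58115795989035 angle y 160.83619460737359
bay len 42.411074426974864 angle y 164.05937760352217 [619.44097998 111.77996587]
hood [[543.7, 57.0], [647.6, 22.7]]
109.47074983731154 161.72940915260006
slot [578.4 -17.9] [565. -14.] [592.2 -22.2]
front left bottom [511.7 -48. ]
handle bottom corners [[509.9, 289.7], [521.5, 281.3], [530.7, 292.4]]
collar lowest [518.3 277.4] L [509.3 291.4] R [531.  287.9]
stand corners [[487.9, 264.5], [543.4, 257.8]]
[[257.0447772   16.70146198]
 [257.31956805   0.56793811]
 [257.33645641  15.62038797]]
```

```bash
python3 plan.py 519 289 200 -38 9
```

```text
t 2.37 p [481.4 129.2 286.9] th -11.93 tiltx [-6.0e-04  1.8e-03 -1.0e+00] F [1.28 1.64 0.45] T [ 0.13 -0.01 -0.03] g 85.8 q [  9.8  13.4 -37.6  97.7   8.5  71.8 -41.6]
[5.4, 0.2, -10.3, 1.6, 10.9, -0.1, -20.5, 3.3, 10.9, -1.3, -20.5, 3.3, 10.9, -2.4, -20.4, 3.3, 10.9, -3.6, -20.2, 3.3, 10.9, -4.7, -20.0, 3.3, 10.9, -5.9, -19.7, 3.3, 10.9, -7.0, -19.3, 3.3, 5.4, -4.0, -9.4, 1.6]
```

{"fn": "jog_arm", "kwargs": {"deltas": [5,0,-10,2,11,0,-21,3,11,-1,-21,3,11,-2,-20,3,11,-4,-20,3,11,-5,-20,3,11,-6,-20,3,11,-7,-19,3,5,-4,-10,3,0,0,0,0]}}

```text
time: 3.2
ee_pos: [518.3, 286.9, 198.5]
tcp_rot: [[-0.003, 0.783, -0.622], [-0.001, -0.622, -0.783], [-1.0, -0.001, 0.002]]
wrist_force: [-0.4, -0.1, -0.3]
grip_width: 1.001
```

```bash
python3 -c "
from plan import *
from h import *
snap('wrist',2);st()
f=load('wrist2')
print(proj(f,[[519,289,154],[519,289,104]]))
crop('wrist2',180,130,150,130,5,'w_st2')"
```

```text
t 3.25 p [518.6 285.6 199.3] th -38.35 tiltx [-0.0017 -0.0015 -1.    ] F [0.58 0.11 0.35] T [-0.02  0.01 -0.01] g 84.9 q [-11.5  25.9 -32.3  93.2  14.8  65.4 -85.7]
[[253.79597404 203.04274663]
 [254.13688313 185.09544363]]
```

View pics/w_st2.png

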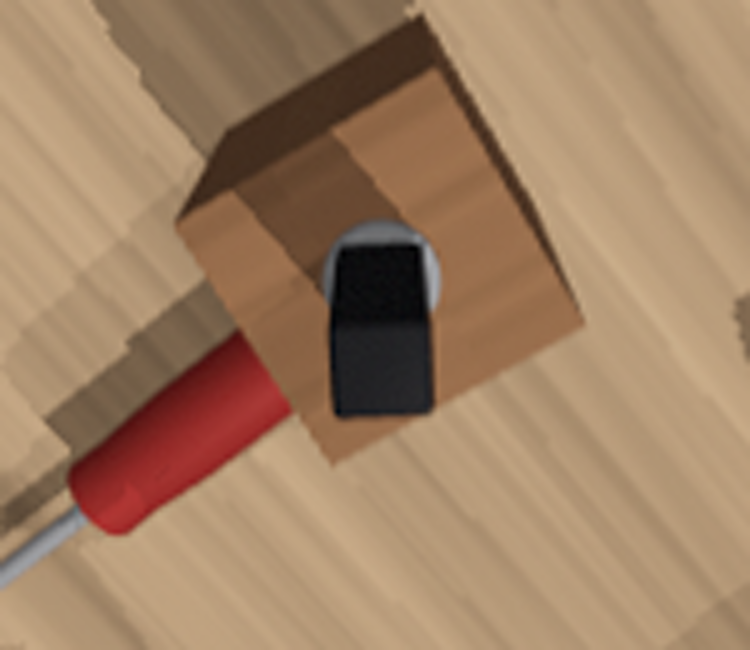

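```bash
python3 -c "
from plan import *
from h import *
W=load('wrist2')
z=lambda p:((p[0]+.5)/5-.5+180,(p[1]+.5)/5-.5+130)
T=[onz(W,z(p),154)[:2] for p in [(331,326),(431,321),(433,410),(336,417)]]
print(np.round(T,1),np.mean(T,0), np.degrees(np.arctan2(*(T[1]-T[0])[::-1])),np.degrees(np.arctan2(*(T[2]-T[3])[::-1])))
C=[onz(W,z(p),104)[:2] for p in [(323,275),(441,275),(382,220)]];print(np.round(C,1))
S=[onz(W,z(p),100)[:2] for p in [(435,68),(584,322),(333,463),(177,224)]];print(np.round(S,1),np.mean(S,0),np.degrees(np.arctan2(*(S[2]-S[1])[::-1])))
"
```

```text
[[518.4 298. ]
 [530.8 289.1]
 [522.1 277.5]
 [509.6 286. ]] [520.23791421 287.65268536] -35.485571293619785 -34.06581841211628
[[512.1 295.1]
 [529.2 281.5]
 [527.2 296.5]]
[[551.7 311.9]
 [544.3 256.1]
 [488.5 263.3]
 [496.1 319. ]] [520.15333417 287.59032956] 172.66904959329398
```

```bash
python3 plan.py 519.7 288.1 113 -36 8
```

```text
t 3.25 p [518.6 285.6 199.3] th -38.35 tiltx [-0.0017 -0.0015 -1.    ] F [0.58 0.11 0.35] T [-0.02  0.01 -0.01] g 84.9 q [-11.5  25.9 -32.3  93.2  14.8  65.4 -85.7]
[6.2, -0.1, -0.2, -0.2, 12.3, -0.1, -0.4, -0.3, 12.3, -0.1, -0.4, -0.3, 12.3, -0.1, -0.4, -0.3, 12.3, -0.1, -0.4, -0.3, 12.3, -0.1, -0.4, -0.3, 12.3, -0.1, -0.4, -0.3, 6.2, 0.0, -0.2, -0.2]
```

{"fn": "jog_arm", "kwargs": {"deltas": [6,0,-0.5,-0.5,12,0,-0.5,-0.5,12,0,-0.5,-0.5,12,-0.5,-0.5,-0.5,12,-0.5,0,-0.3,12,0,0,0,12,0,0,0,7,0,0,0,0,0,0,0]}}

```text
time: 4.0
ee_pos: [518.3, 287.7, 113.3]
tcp_rot: [[-0.003, 0.808, -0.589], [-0.002, -0.589, -0.808], [-1.0, -0.001, 0.003]]
wrist_force: [0.1, -0.0, 1.2]
grip_width: 0.999
```

```bash
python3 -c "
from plan import *
from h import *
snap('wrist',3);snap('side',3);st()
crop('side3',120,180,110,90,7,'d3')"
```

```text
t 4.1 p [519.2 288.6 115.3] th -36.11 tiltx [-3.e-04 -1.e-04 -1.e+00] F [-0.15 -0.16 -0.11] T [-0.   -0.06 -0.01] g 85.3 q [-12.6  30.7 -31.2  98.7  18.6  55.8 -87. ]
```

View pics/wrist3.png

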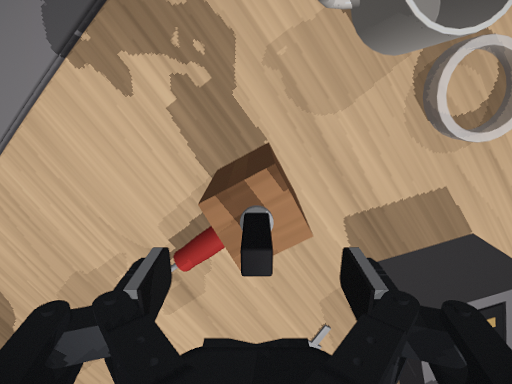

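View pics/d3.png

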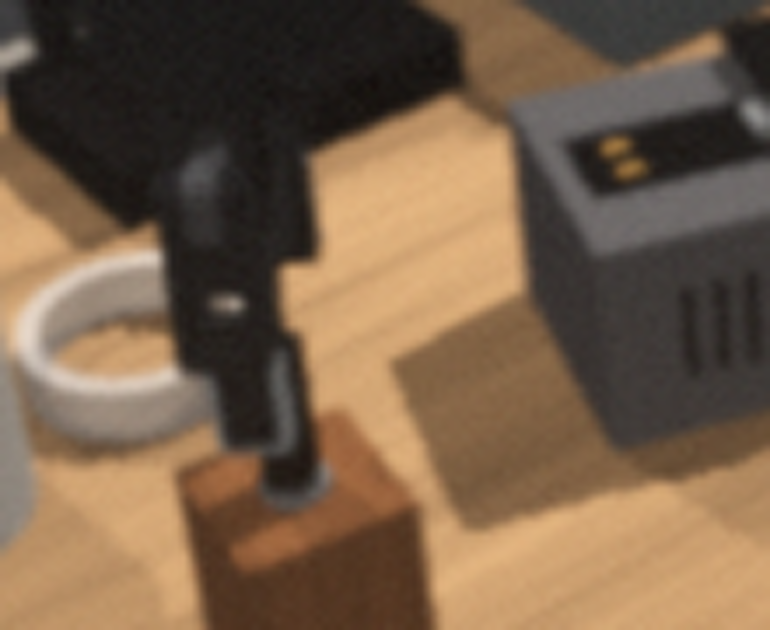

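{"fn": "jog_arm", "kwargs": {"deltas": [0,0,0,0,0,0,0,0,0,0,0,0,0,0,0,0,0,0,0,0,0,0,0,0,0,0,0,0], "hand": 8}}

```text
time: 4.68
ee_pos: [519.6, 288.5, 115.8]
tcp_rot: [[0.001, 0.808, -0.59], [0.0, -0.59, -0.808], [-1.0, 0.0, -0.001]]
wrist_force: [0.7, -1.0, 3.2]
grip_width: 0.163
```

```bash
python3 plan.py 0 0 0 0 1
```

```text
t 4.68 p [519.6 288.5 115.8] th -36.13 tiltx [ 7.e-04  2.e-04 -1.e+00] F [ 0.71 -0.98  3.25] T [-0.04  0.05  0.01] g 13.9 q [-12.6  30.6 -31.2  98.7  18.6  55.8 -87. ]
[115.8, -249.6, 539.4, -36.1]
```

{"fn": "jog_arm", "kwargs": {"deltas": [0,0,0,0,-5,0,0,0,-11,0,0,0,-11,0,0,0,-11,0,0,0,-12,0,0,0,-12,0,0,0,-12,0,0,0,-11,0,0,0,0,0,0,0]}}

```text
time: 5.52
ee_pos: [520.3, 289.4, 203.3]
tcp_rot: [[0.003, 0.808, -0.59], [0.002, -0.59, -0.808], [-1.0, 0.001, -0.004]]
wrist_force: [-1.0, 0.7, -0.2]
grip_width: 0.17
```

```bash
python3 -c "
from plan import *
from h import *
snap('side',4);snap('scene',4);st()
crop('side4',110,150,110,150,5,'d4')
crop('scene4',320,150,100,140,5,'s4')"
```

```text
t 5.62 p [519.4 288.5 200.8] th -36.13 tiltx [ 8.e-04  3.e-04 -1.e+00] F [ 0.52 -0.53 -1.47] T [-0.01 -0.01 -0.03] g 14.2 q [-11.3  26.  -32.9  92.9  15.2  65.5 -84. ]
```

View pics/d4.png

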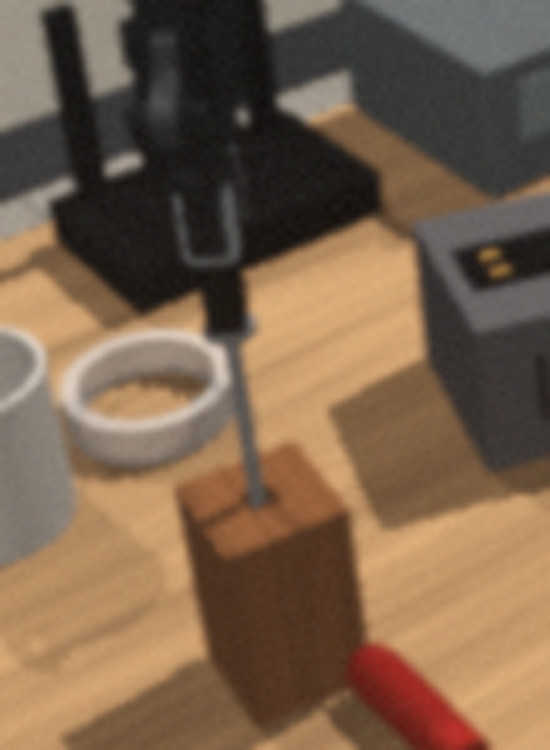

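View pics/s4.png

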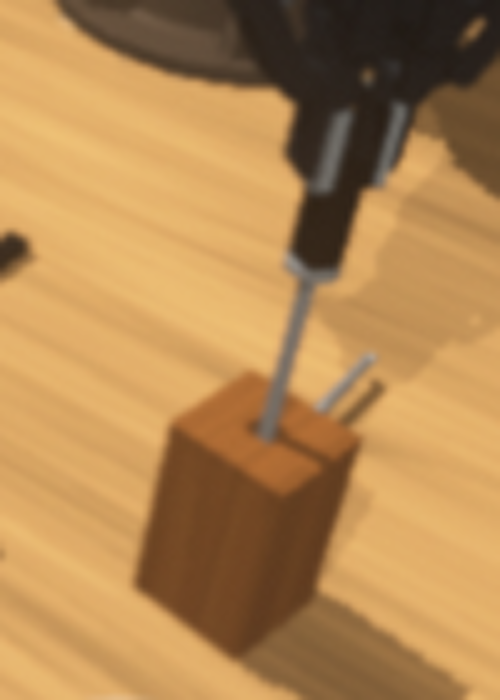

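{"fn": "jog_arm", "kwargs": {"deltas": [0,0,5,0,0.2,0,7,0,0.3,0,7,0,0.9,0,7,0,1.3,0,7,0,1.8,0,7,0,2.2,0,7,0,2.7,0,7,0,3,0,6.7,0,0,0,0,0]}}

```text
time: 6.45
ee_pos: [482.5, 237.7, 187.3]
tcp_rot: [[-0.001, 0.807, -0.59], [-0.001, -0.59, -0.807], [-1.0, -0.0, 0.002]]
wrist_force: [1.1, 2.8, 1.4]
grip_width: 0.166
```

```bash
python3 -c "
from plan import *
from h import *
snap('side',5);snap('scene',5);st()
crop('side5',110,150,110,150,5,'d5')
crop('scene5',320,150,100,140,5,'s5')"
```

```text
t 6.55 p [483.2 239.  187.8] th -36.14 tiltx [-4.e-04 -5.e-04 -1.e+00] F [0.07 2.03 1.52] T [ 0.6  -0.26  0.02] g 14.0 q [ -6.6  21.7 -33.7 101.4  13.6  61.  -81.2]
```

View pics/d5.png

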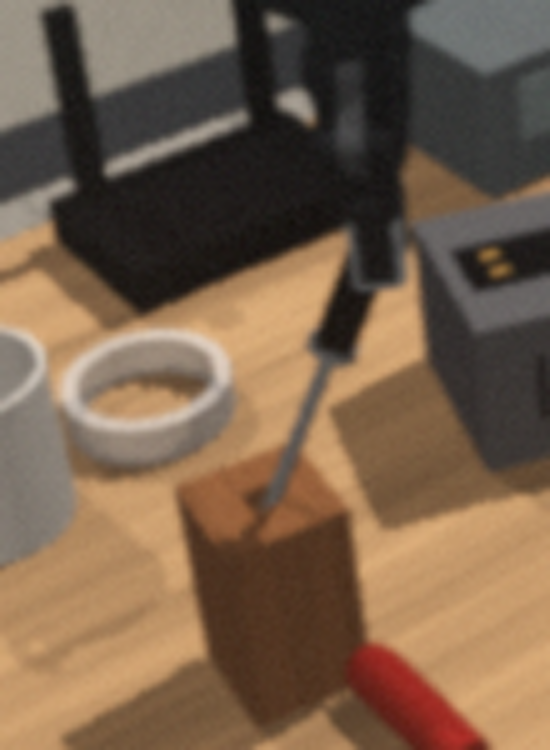

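View pics/s5.png

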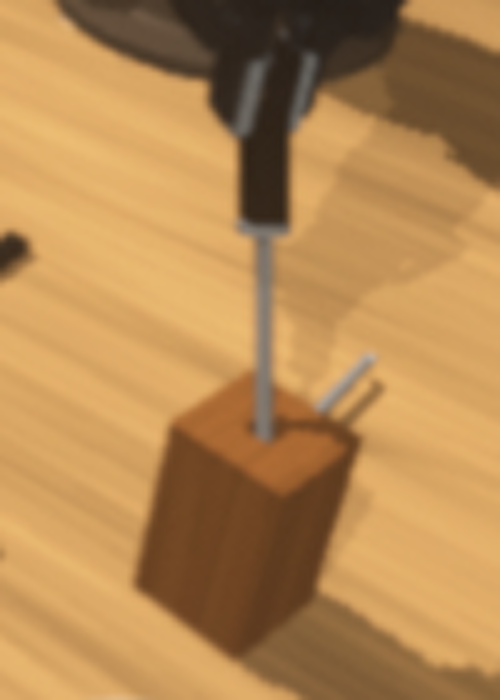

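{"fn": "jog_arm", "kwargs": {"deltas": [3,0,5.5,0,3.2,0,5.5,0,3.3,0,5,0,0,0,0,0,-10,0,2,0,-20,0,5,0,-20,0,10,0,-10,0,5,0,0,0,0,0]}}

```text
time: 7.3
ee_pos: [461.4, 208.1, 240.7]
tcp_rot: [[0.003, 0.807, -0.59], [-0.0, -0.59, -0.807], [-1.0, 0.002, -0.001]]
wrist_force: [0.7, 0.0, -0.6]
grip_width: 0.164
```

```bash
python3 -c "
from plan import *
from h import *
snap('side',6);snap('scene',6);st()
crop('side6',130,120,130,150,5,'d6')
crop('scene6',290,120,110,150,5,'s6')"
```

```text
t 7.4 p [461.  208.3 238.3] th -36.16 tiltx [ 2.e-04 -6.e-04 -1.e+00] F [ 0.33  0.48 -1.83] T [0.05 0.05 0.  ] g 14.0 q [ -2.4  15.8 -34.8 101.5   9.9  65.7 -76.4]
```

View pics/d6.png

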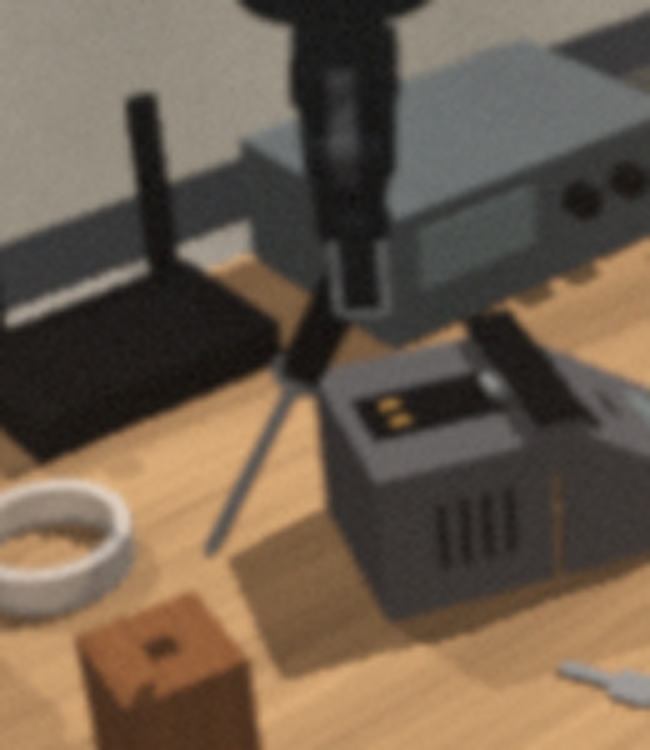

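View pics/s6.png

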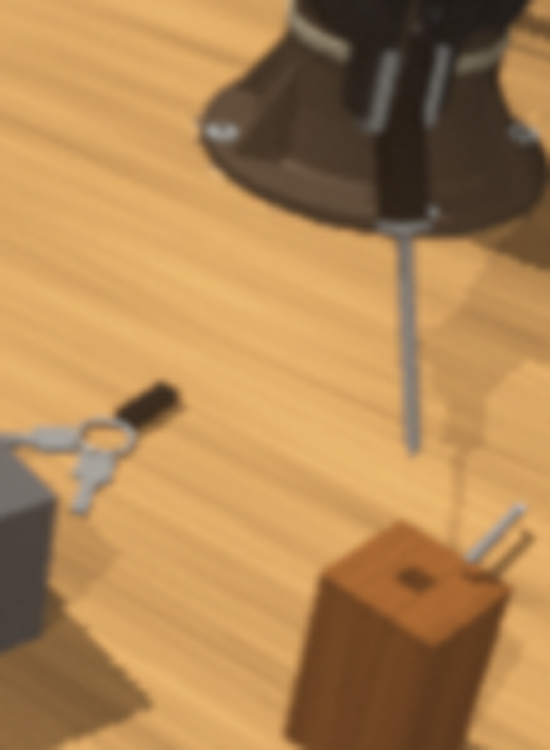

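```bash
cat > m6.py <<'E'
from h import *
S=load("scene6");D=load("side6")
z=lambda p,o,k=5:((p[0]+.5)/k-.5+o[0],(p[1]+.5)/k-.5+o[1])
s=lambda *p:z(p,(290,120)); d=lambda *p:z(p,(130,120))
tip,e1=tri((S,s(413,454)),(D,d(210,554)))
col,e2=tri((S,s(404,229)),(D,d(298,380)))
hole,e3=tri((S,s(417,578)),(D,d(161,647)))
print(tip,e1,col,e2,"hole",hole,e3)
v=col-tip;L=np.linalg.norm(v);print(L,"tilt",np.degrees(np.arccos(v[2]/L)),"lean az",np.degrees(np.arctan2(v[1],v[0])))
grip=np.array([461,208.3,238.3+18.7]);w=grip-tip;L=np.linalg.norm(w);print("grip-tip",w,L,np.degrees(np.arccos(w[2]/L)),np.degrees(np.arctan2(w[1],w[0])))
E
python3 m6.py
```

```text
[503.02438973 267.70116448 148.01111206] [1.0, 1.0] [477.0087094  231.64415996 231.36906023] [0.7, 0.7] hole [518.05414513 288.71360116 100.67630463] [0.2, 0.2]
94.47470942459461 tilt 28.075179717379246 lean az -125.811024878531
grip-tip [-42.02438973 -59.40116448 108.98888794] 131.04627186144452 33.728041065634265 -125.27816347112018
```

```bash
python3 - <<'E'
from h import *
f=load("scene6");c=f["color"][160:215,355:390,::-1];a=cv2.resize(c,None,fx=12,fy=12,interpolation=cv2.INTER_CUBIC)
f=load("side6");c=f["color"][190:235,165:200,::-1];b=cv2.resize(c,None,fx=12,fy=12,interpolation=cv2.INTER_CUBIC)
b=cv2.copyMakeBorder(b,0,a.shape[0]-b.shape[0],0,0,cv2.BORDER_CONSTANT)
im=np.hstack([a,b]);im=cv2.resize(im,None,fx=.85,fy=.85);print(im.shape);cv2.imwrite("pics/sh6.png",im)
E
```

```text
(561, 714, 3)
```

View pics/sh6.png

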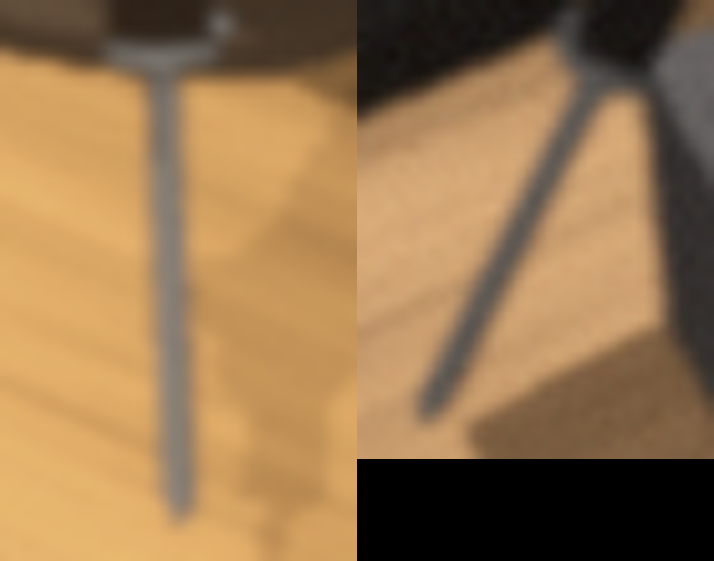

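```bash
cat > m6b.py <<'E'
from h import *
S=load("scene6");D=load("side6")
z=lambda p,o,k=10.2:((p[0]+.5)/k-.5+o[0],(p[1]+.5)/k-.5+o[1])
s=lambda *p:z(p,(355,160)); d=lambda *p:z(p,(165,190))
n1=np.cross(ray(S,s(164,80))[1],ray(S,s(179,515))[1]);n2=np.cross(ray(D,d(230,100))[1],ray(D,d(67,418))[1])
v=np.cross(n1,n2);v/=np.linalg.norm(v);v*=np.sign(v[2]);print(v,np.degrees(np.arccos(v[2])),np.degrees(np.arctan2(v[1],v[0])))
print(tri((S,s(179,519)),(D,d(66,420))))
E
python3 m6b.py
```

```text
[-0.2796282  -0.38101617  0.88126883] 28.2041975986743 -126.27498774908322
(array([503.49105322, 268.2730403 , 147.81173847]), [0.3, 0.3])
```

```bash
python3 - <<'E'
from h import *
snap('wrist',6)
S=load("scene6");D=load("side6");W=load("wrist6")
T=np.array([461,208.3,238.3])
for n,f,o in (("scene",S,(290,120)),("side",D,(130,120))):
    c=f["color"][:,:,::-1].copy()
    k=5;w,h=(110,150)
    im=cv2.resize(c[o[1]-20:o[1]+110,o[0]:o[0]+130],None,fx=6,fy=6,interpolation=cv2.INTER_CUBIC)
    v=np.array([-0.2796282,-0.38101617,0.88126883]);tip=np.array([503.5,268.3,147.8])
    pts=[T,T+[0,0,18.7]]+[tip+v*q for q in (0,97,124,149)]
    for p,col in zip(proj(f,pts),[(0,0,255),(0,255,255)]+[(0,255,0)]*4):
        q=((p-[o[0],o[1]-20]+.5)*6-.5).round().astype(int);cv2.circle(im,tuple(int(a) for a in q),3,col,-1)
    cv2.imwrite(f"pics/{n}6p.png",im[:600])
E
```

```text
(no output)
```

View pics/scene6p.png

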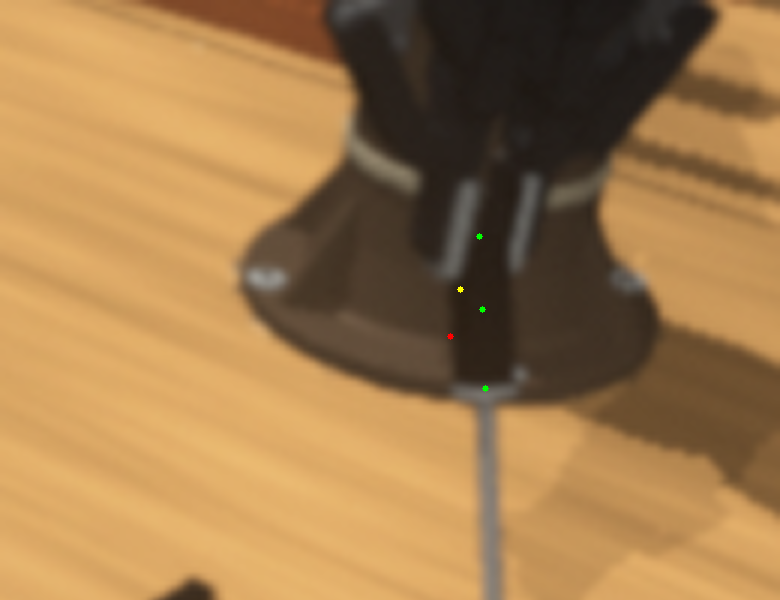

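View pics/side6p.png

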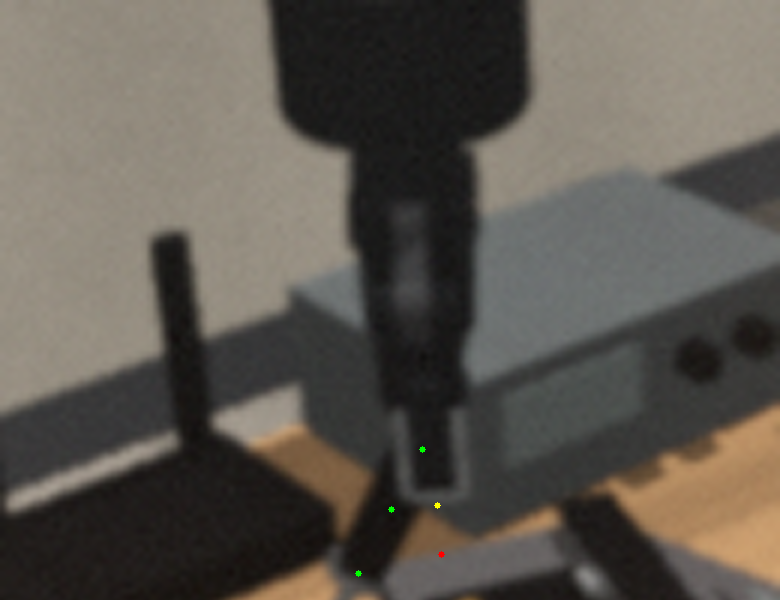

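View pics/wrist6.png

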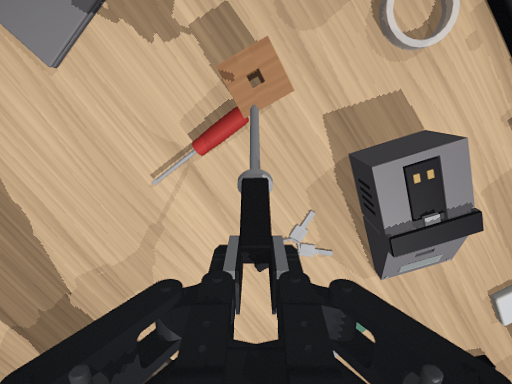

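```bash
python3 - <<'E'
from h import *
W=load("wrist6");E=W["extrinsics"];print("cam",-E[:3,:3].T@E[:3,3])
v=np.array([-0.2796282,-0.38101617,0.88126883]);tip=np.array([503.5,268.3,147.8])
print(proj(W,[tip,tip+97*v,[518.1,288.7,100],[520.2,287.6,100],[461,208.3,257],[461,208.3,238.3]]))
T=np.array([519.4,288.5,200.8])
S=load("scene4");D=load("side4")
for n,f,o in (("scene",S,(330,140)),("side",D,(120,150))):
    im=cv2.resize(f["color"][o[1]:o[1]+95,o[0]:o[0]+90,::-1],None,fx=6,fy=6,interpolation=cv2.INTER_CUBIC)
    pts=[T,T+[0,0,18.7],[519.4,288.5,90+95],[519.4,288.5,90+149],[519.4,288.5,100]]
    for p,col in zip(proj(f,pts),[(0,0,255),(0,255,255)]+[(0,255,0)]*4):
        q=((p-[o[0],o[1]]+.5)*6-.5).round().astype(int);cv2.circle(im,tuple(int(a) for a in q),3,col,-1)
    cv2.imwrite(f"pics/{n}4p.png",im)
E
```

```text
cam [507.0484836  270.46424661 407.55865084]
[[253.28339885 105.50696254]
 [252.50014373 185.11724699]
 [253.25666355  78.33773805]
 [255.6468146   77.95767706]
 [254.41020768 243.52320709]
 [254.4809949  229.74602864]]
```

View pics/scene4p.png

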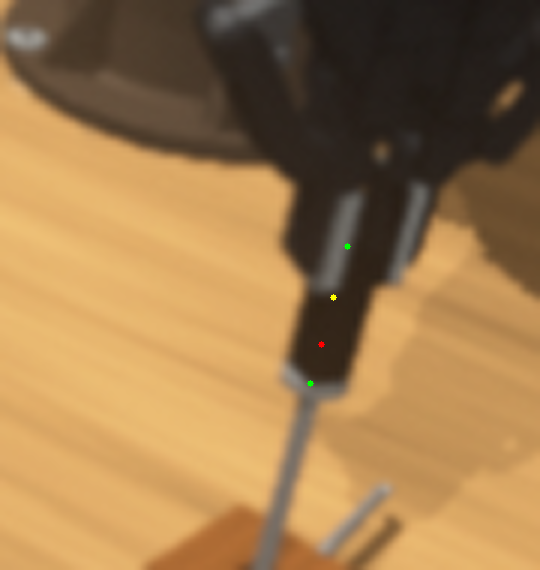

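View pics/side4p.png

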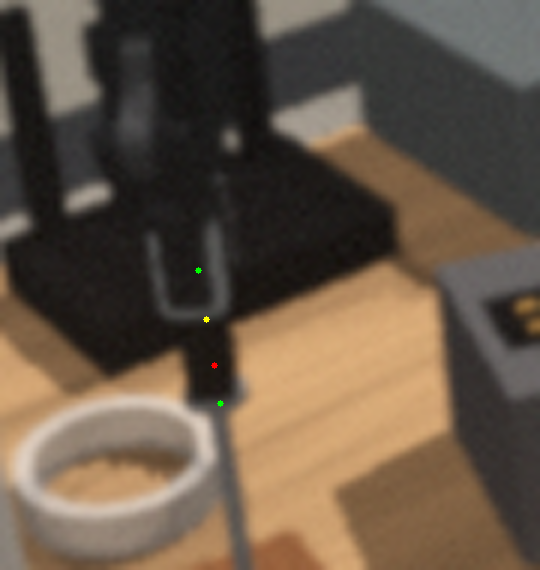

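```bash
python3 plan.py 540 -105 225 -18.7 13; python3 - <<'E'
from h import *
D=load("side0");print(onz(D,((500.5)/7-.5+180,(213.5)/7-.5+170),61.1))
E
```

```text
t 7.45 p [460.8 208.3 237.7] th -36.14 tiltx [-8.e-04 -8.e-04 -1.e+00] F [ 1.06  0.49 -1.07] T [ 0.    0.01 -0.02] g 14.1 q [ -2.5  15.9 -34.8 101.5   9.9  65.7 -76.4]
[0.5, 10.4, 8.6, -0.7, 1.1, 20.5, 17.5, -1.5, 1.1, 20.1, 18.0, -1.5, 1.1, 19.6, 18.5, -1.5, 1.1, 19.1, 19.0, -1.5, 1.1, 18.6, 19.4, -1.5, 1.1, 18.1, 19.9, -1.5, 1.1, 17.6, 20.4, -1.5, 1.1, 17.1, 20.8, -1.5, 1.1, 16.6, 21.2, -1.5]
[1.1, 16.0, 21.6, -1.5, 1.1, 15.5, 22.0, -1.5, 0.5, 7.5, 11.2, -0.7]
[577.91036432 -19.66520381  61.1       ]
```

{"fn": "jog_arm", "kwargs": {"deltas": [0.5,10,9,-0.7,1,20,18,-1.5,1,20,18,-1.5,1,20,18,-1.5,1,19,19,-1.5,1,19,19,-1.5,1,18,20,-1.5,1,18,20,-1.5,1,17,21,-1.5,1,17,21,-1.5]}}

```text
time: 8.28
ee_pos: [524.4, -40.2, 227.5]
tcp_rot: [[-0.002, 0.928, -0.372], [0.0, -0.372, -0.928], [-1.0, -0.002, 0.001]]
wrist_force: [1.6, 0.8, -1.1]
grip_width: 0.164
```

{"fn": "jog_arm", "kwargs": {"deltas": [1,16,22,-1.5,1,16,22,-1.5,0.5,8,11,-0.7,0,0,0,0,0,0,0,0]}}

```text
time: 8.7
ee_pos: [542.3, -104.9, 224.9]
tcp_rot: [[-0.003, 0.949, -0.314], [0.001, -0.314, -0.949], [-1.0, -0.003, -0.0]]
wrist_force: [-0.2, -0.2, -0.1]
grip_width: 0.162
```

```bash
python3 -c "
from plan import *
from h import *
snap('side',7);snap('scene',7);snap('wrist',7);st()
crop('side7',190,110,110,130,6,'d7')
crop('scene7',190,110,110,130,6,'s7')"
```

```text
t 8.85 p [ 542.5 -102.9  226. ] th -18.11 tiltx [-9.e-04  7.e-04 -1.e+00] F [ 0.64  0.78 -0.28] T [0.05 0.02 0.03] g 14.1 q [ 27.   20.1 -29.   96.8  10.5  65.9 -22.9]
```

View pics/d7.png

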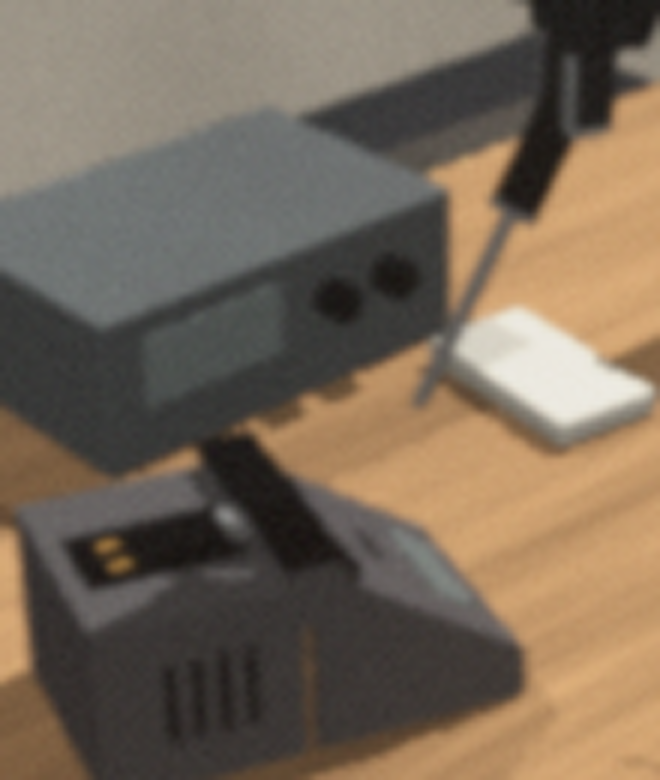

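View pics/s7.png

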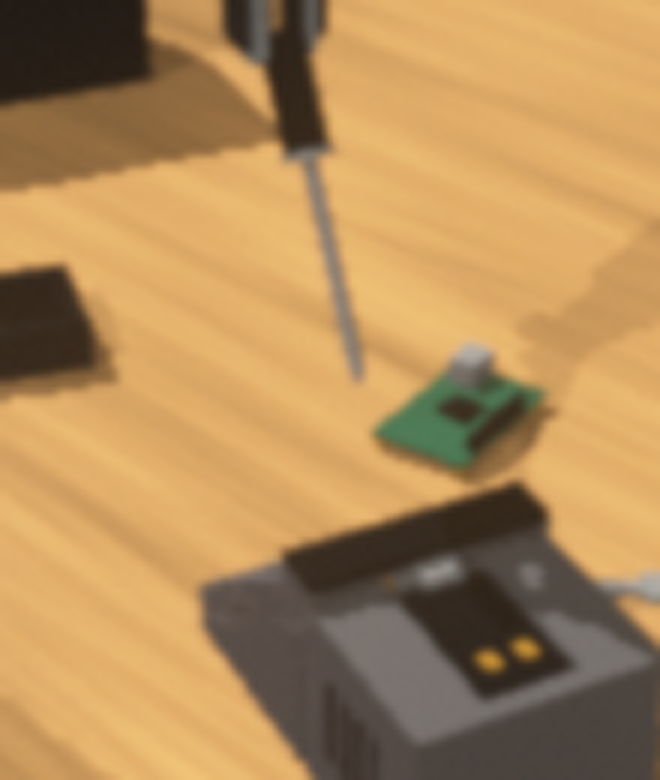

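View pics/wrist7.png

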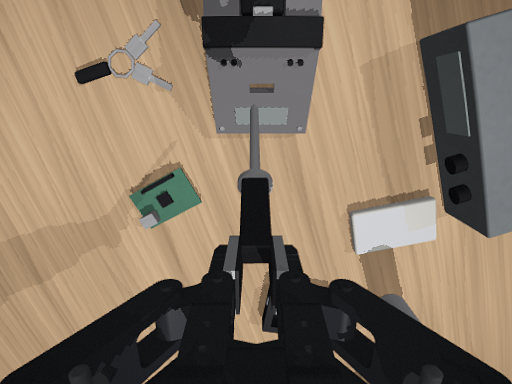

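```bash
cat > m7.py <<'E'
from h import *
S=load("scene7");D=load("side7");W=load("wrist7")
z=lambda p,o,k=6:((p[0]+.5)/k-.5+o[0],(p[1]+.5)/k-.5+o[1])
s=lambda *p:z(p,(190,110)); d=lambda *p:z(p,(190,110))
tip,e=tri((S,s(359,380)),(D,d(417,406)));print("tip",tip,e)
n1=np.cross(ray(S,s(312,160))[1],ray(S,s(358,376))[1]);n2=np.cross(ray(D,d(513,215))[1],ray(D,d(419,402))[1])
v=np.cross(n1,n2);v/=np.linalg.norm(v);v*=np.sign(v[2]);print(v,np.degrees(np.arccos(v[2])),np.degrees(np.arctan2(v[1],v[0])))
print("proj tip wrist",proj(W,[tip]))
th=np.radians(-18.11);T=np.array([542.5,-102.9,226]);r=tip-T
print("tip in tool",-r[2],r[0]*np.cos(th)+r[1]*np.sin(th),r[0]*np.sin(th)-r[1]*np.cos(th))
crop("wrist7",190,0,150,145,5,"w7")
E
python3 m7.py
```

```text
tip [561.95428523 -34.25709022 132.75336485] [0.4, 0.4]
[-0.15070429 -0.44587511  0.88231718] 28.07684107950054 -108.67508090525531
proj tip wrist [[251.60541575 107.84614403]]
tip in tool 93.24663514884284 -2.8465724044572163 -71.28965775599406
```

View pics/w7.png

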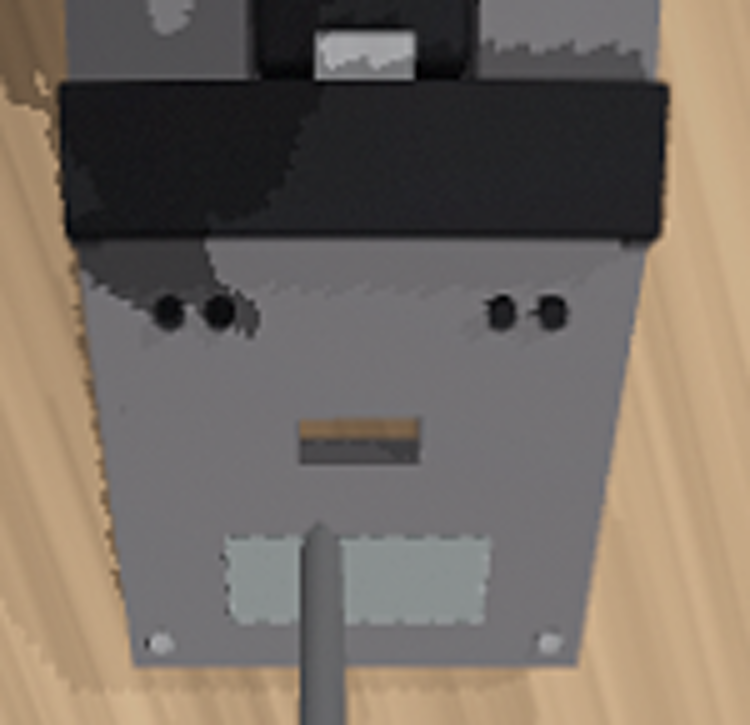

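```bash
cat > m7b.py <<'E'
from h import *
W=load("wrist7")
u=lambda x,y:((x+.5)/5-.5+190,(y+.5)/5-.5)
P=lambda uv,h:onz(W,uv,h)
ux=np.array([.3206,.9472]);uy=np.array([-.9472,.3206])
sl=[P(u(299,418),64.25),P(u(420,418),64.25),P(u(418,465),57.95),P(u(299,465),57.95)]
print("slot",np.round(sl,1).tolist(),"mean",np.mean(sl,0)); print(np.linalg.norm(sl[0]-sl[1]),np.linalg.norm(sl[0]-sl[3]))
h=[P(u(60,83),101),P(u(668,87),101),P(u(659,238),101),P(u(68,236),101)]
print("hood",np.round(h,1).tolist(),np.mean(h,0), [np.degrees(np.arctan2(*(a-b)[1::-1])) for a,b in ((h[0],h[1]),(h[3],h[2]))],"c",np.mean(h,0)[:2]+1*ux)
f=[P(u(133,665),25),P(u(578,665),25)];print("front",np.round(f,1).tolist(),"c",np.mean(f,0)[:2]+100*ux, np.degrees(np.arctan2(*(f[0]-f[1])[1::-1])))
print("slot c",np.mean(sl,0)[:2]+48.6*ux)
print("tip via wrist", P(u(320,525),132.75))
n=P(u(366,55),92);print("nose",n)
E
python3 m7b.py
```

```text
slot [[566.4, -10.6, 64.2], [590.7, -18.6, 64.2], [587.9, -27.5, 57.9], [563.3, -19.4, 57.9]] mean [577.06247802 -19.03868589  61.1       ]
25.63886644014189 11.292181871406592
hood [[544.0, 55.1, 101.0], [647.3, 20.6, 101.0], [639.2, -3.3, 101.0], [536.4, 30.7, 101.0]] [591.70853845  25.76267985 101.        ] [np.float64(161.52460623103227), np.float64(161.68091803619197)] c [592.02913845  26.70987985]
front [[508.8, -50.3, 25.0], [613.6, -84.7, 25.0]] c [593.2700287   27.17056716] 161.83821729014542
slot c [592.64363802  26.99523411]
tip via wrist [564.42443142 -32.23779047 132.75      ]
nose [598.26647433  44.25689116  92.        ]
```

{"fn": "jog_arm", "kwargs": {"deltas": [6,1,-1,0.3,12,2,-2,0,12,2,-2,0,12,1.5,-2,0,12,1.5,-2,0,7,0,-1,0,0,0,0,0]}}

```text
time: 9.43
ee_pos: [552.4, -97.1, 163.1]
tcp_rot: [[-0.004, 0.948, -0.317], [0.001, -0.317, -0.948], [-1.0, -0.004, 0.0]]
wrist_force: [0.5, 0.9, -0.4]
grip_width: 0.162
```

```bash
python3 -c "
from plan import *
from h import *
snap('wrist',8);snap('side',8);st()
crop('wrist8',180,10,150,145,5,'w8')
crop('side8',215,130,90,90,7,'d8')"
```

```text
t 9.53 p [553.4 -97.4 165.2] th -18.5 tiltx [-7.e-04  2.e-04 -1.e+00] F [0.72 0.2  0.01] T [-0.   -0.01  0.02] g 14.2 q [ 25.2  24.1 -28.2 100.3  13.   58.9 -26.2]
```

View pics/w8.png

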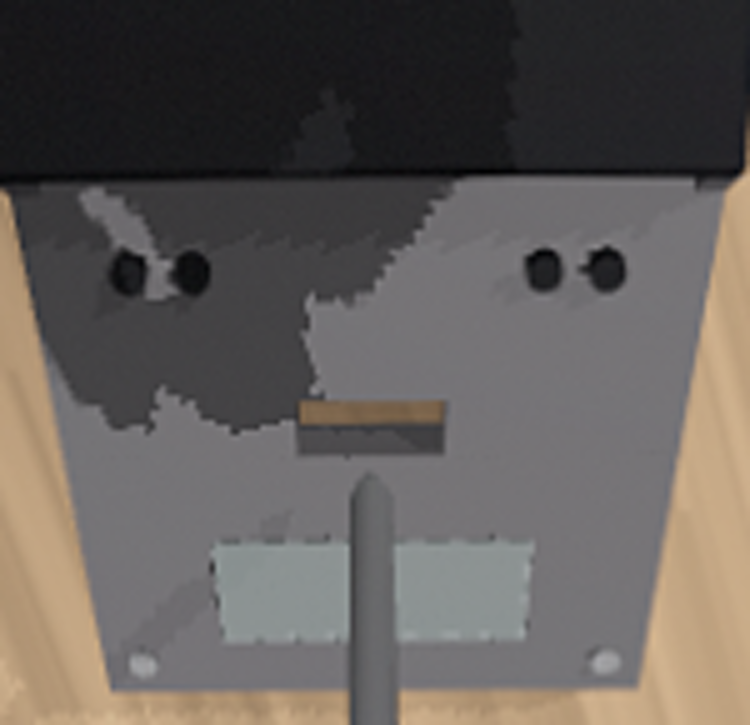

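View pics/d8.png

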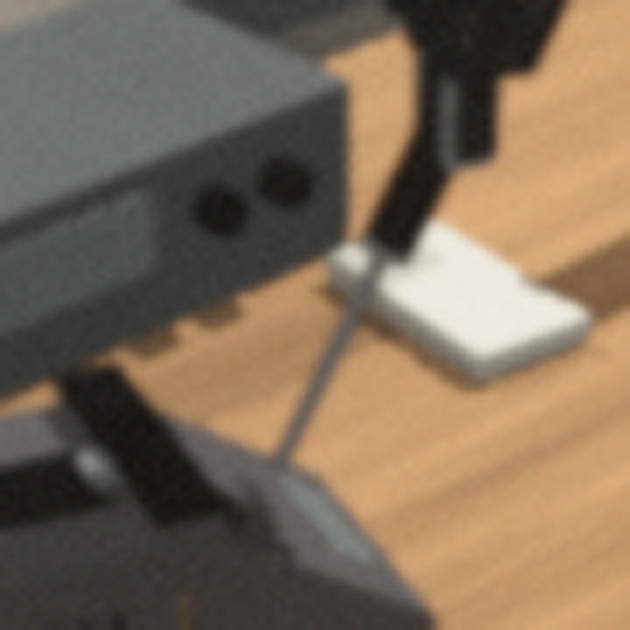

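```bash
python3 - <<'E'
from h import *
W=load("wrist8")
u=lambda x,y:((x+.5)/5-.5+180,(y+.5)/5-.5+10)
P=lambda uv,h:onz(W,uv,h)
sl=[P(u(298,401),64.25),P(u(446,401),64.25),P(u(446,455),57.95),P(u(297,455),57.95)];M=np.mean(sl,0)
print(M,np.linalg.norm(sl[0]-sl[1]),np.linalg.norm(sl[0]-sl[3]))
th=np.radians(-18.5)
for zt in (70,72,74):
    r=P(u(371,475),zt)-M
    ty,tz=r[0]*np.cos(th)+r[1]*np.sin(th),r[0]*np.sin(th)-r[1]*np.cos(th)
    print(zt,"y",ty,"z",tz,"up",r[2],"| along normal",tz*.574+r[2]*.819,"along slope(uphill +)",-tz*.819+r[2]*.574)
E
```

```text
[577.31939428 -19.09527677  61.1       ] 25.560775272792018 10.990971284323798
70 y -0.06771997932552276 z 7.802674035762077 up 8.900000000000006 | along normal 11.767834896527436 along slope(uphill +) -1.2817900352891387
72 y -0.050641213624709636 z 7.778661194599391 up 10.900000000000006 | along normal 13.392051525700055 along slope(uphill +) -0.11412351837689894
74 y -0.033562447923896954 z 7.754648353436703 up 12.900000000000006 | along normal 15.016268154872671 along slope(uphill +) 1.0535429985353444
```

{"fn": "jog_arm", "kwargs": {"deltas": [2.5,0,-1.7,0,2.5,0,-1.7,0,2.5,0,-1.7,0,2.5,0,-1.7,0,2.5,0,-1.7,0,2.5,0,-1.7,0,2.5,0,-1.7,0,2.5,0,-1.7,0,2.5,0,-1.7,0,0,0,0,0]}}

```text
time: 10.37
ee_pos: [558.2, -82.6, 142.4]
tcp_rot: [[-0.001, 0.948, -0.317], [0.0, -0.317, -0.948], [-1.0, -0.001, -0.0]]
wrist_force: [0.9, 0.7, -1.0]
grip_width: 0.168
```

```bash
python3 -c "
from plan import *
from h import *
snap('wrist',9);snap('side',9);st()
crop('wrist9',180,10,150,145,5,'w9')
crop('side9',215,130,90,90,7,'d9')"
```

```text
t 10.47 p [558.4 -83.  142.9] th -18.51 tiltx [-2.e-04 -0.e+00 -1.e+00] F [ 0.13 -0.55 -0.64] T [0.   0.02 0.03] g 14.1 q [ 23.3  25.6 -27.9 101.4  14.1  56.4 -28.6]
```

View pics/w9.png

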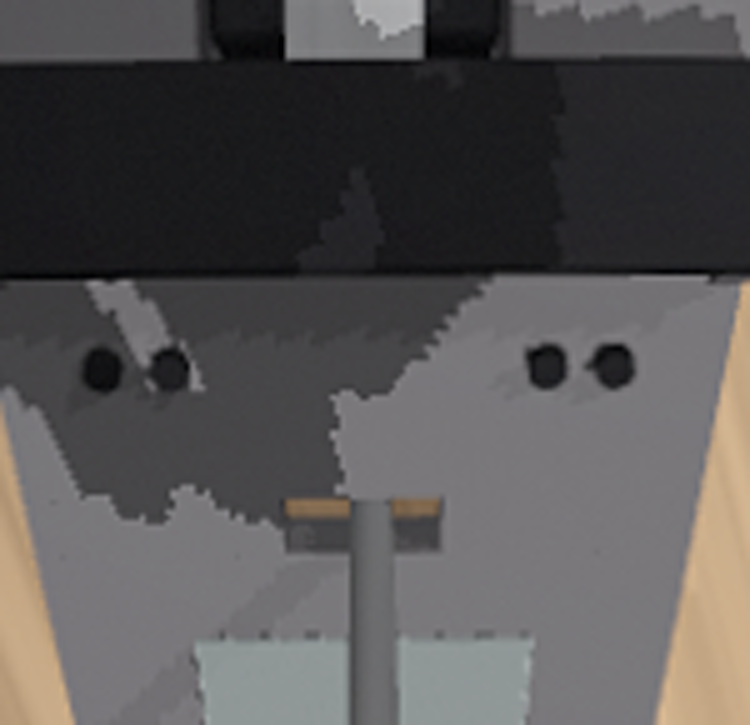

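View pics/d9.png

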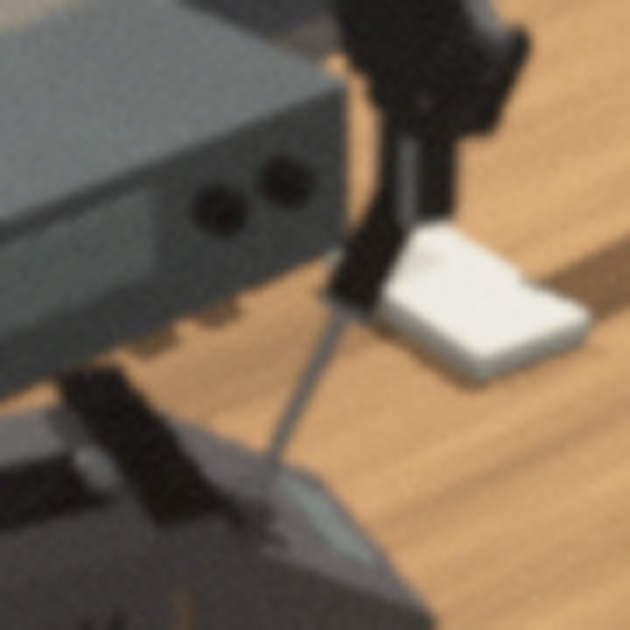

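{"fn": "jog_arm", "kwargs": {"deltas": [1.6,0,2.8,0,1.6,0,2.8,0,1.6,0,2.8,0,1.6,0,2.8,0,1.6,0,2.8,0,0,0,0,0]}}

```text
time: 10.97
ee_pos: [553.9, -96.9, 134.8]
tcp_rot: [[0.0, 0.948, -0.318], [0.0, -0.318, -0.948], [-1.0, 0.0, -0.0]]
wrist_force: [-0.2, 2.7, 0.8]
grip_width: 0.163
```

```bash
python3 -c "
from plan import *
from h import *
snap('side',10);snap('scene',10);st()
crop('side10',215,130,90,90,7,'d10')
crop('scene10',190,110,110,130,6,'s10')"
```

```text
t 11.07 p [554.1 -96.3 135.1] th -18.53 tiltx [ 4.e-04  2.e-04 -1.e+00] F [0.38 2.26 1.75] T [ 0.77 -0.34 -0.02] g 14.1 q [ 24.6  25.9 -27.7 102.3  14.3  55.3 -27.4]
```

View pics/d10.png

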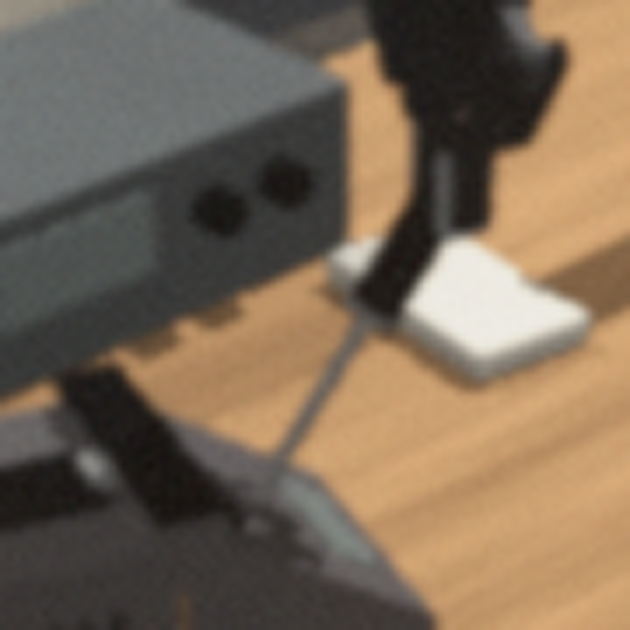

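View pics/s10.png

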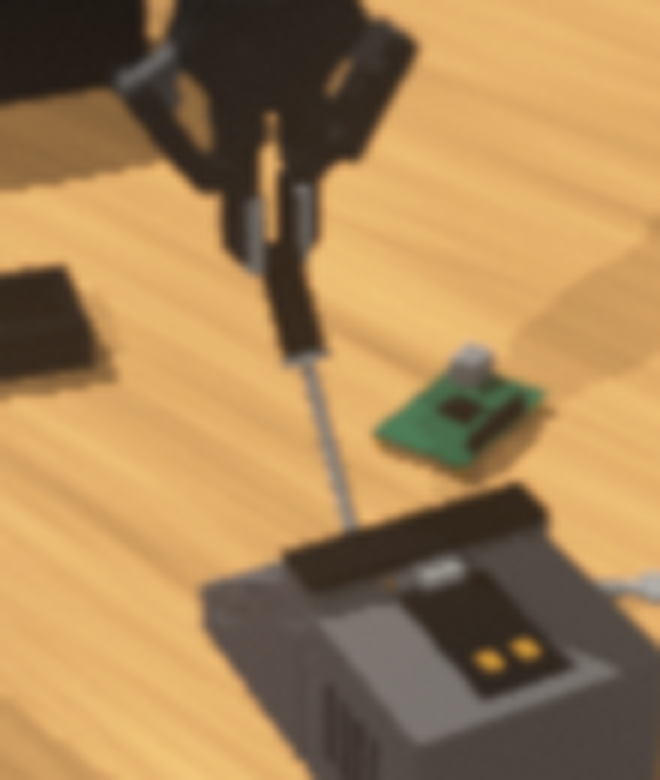

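{"fn": "jog_arm", "kwargs": {"deltas": [2,0,-1.5,0,2,0,-1.5,0,2,0,-1.5,0,2,0,-1.5,0,2,0,-1.5,0,2,0,-1.5,0,2,0,-1.5,0,0,0,0,0]}}

```text
time: 11.73
ee_pos: [557.3, -86.3, 120.7]
tcp_rot: [[-0.0, 0.948, -0.317], [-0.0, -0.317, -0.948], [-1.0, -0.0, 0.0]]
wrist_force: [-0.0, 0.5, 3.1]
grip_width: 0.167
```

```bash
python3 -c "
from plan import *
st()"
```

```text
t 11.73 p [557.3 -86.3 120.7] th -18.51 tiltx [-2.e-04 -2.e-04 -1.e+00] F [-0.01  0.5   3.11] T [ 0.51 -0.22  0.02] g 14.3 q [ 23.2  27.  -27.4 102.9  15.   53.7 -29.1]
```

{"fn": "jog_arm", "kwargs": {"deltas": [1.6,0,-1.2,0,1.6,0,-1.2,0,1.6,0,-1.2,0,1.6,0,-1.2,0,0,0,0,0,0,0,0,0,0,0,0,0,0,0,0,0]}}

```text
time: 12.4
ee_pos: [558.9, -82.1, 114.7]
tcp_rot: [[0.0, 0.948, -0.318], [-0.0, -0.318, -0.948], [-1.0, 0.0, 0.0]]
wrist_force: [-0.1, -1.5, 4.2]
grip_width: 0.166
```

```bash
python3 -c "
from plan import *
from h import *
snap('side',11);snap('scene',11);st()
crop('side11',180,130,125,120,6,'d11')
crop('scene11',190,150,130,110,6,'s11')"
```

```text
t 12.5 p [558.9 -82.1 114.7] th -18.53 tiltx [ 2.e-04 -3.e-04 -1.e+00] F [ 0.88 -0.85  4.91] T [ 0.2  -0.05  0.01] g 14.0 q [ 22.6  27.4 -27.3 103.2  15.3  53.  -29.8]
```

View pics/d11.png

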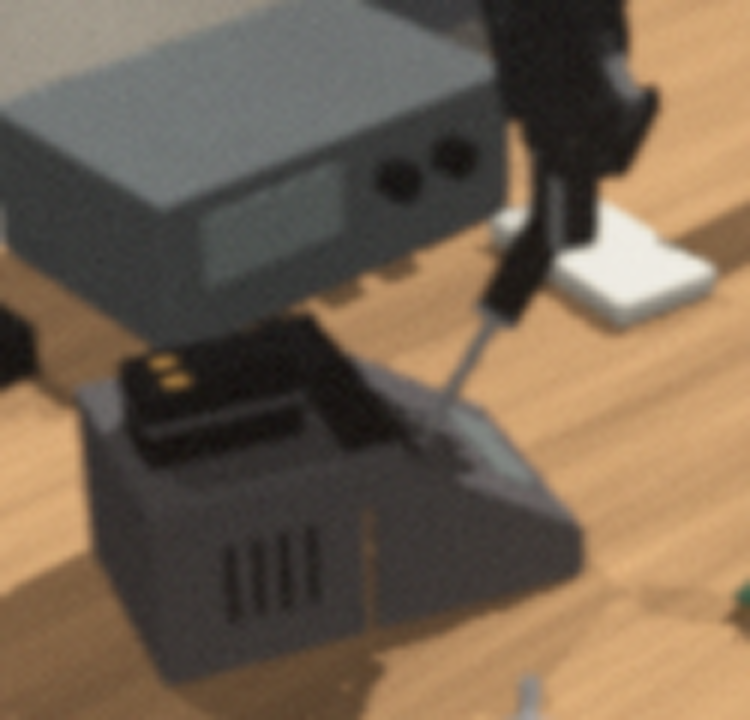

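View pics/s11.png

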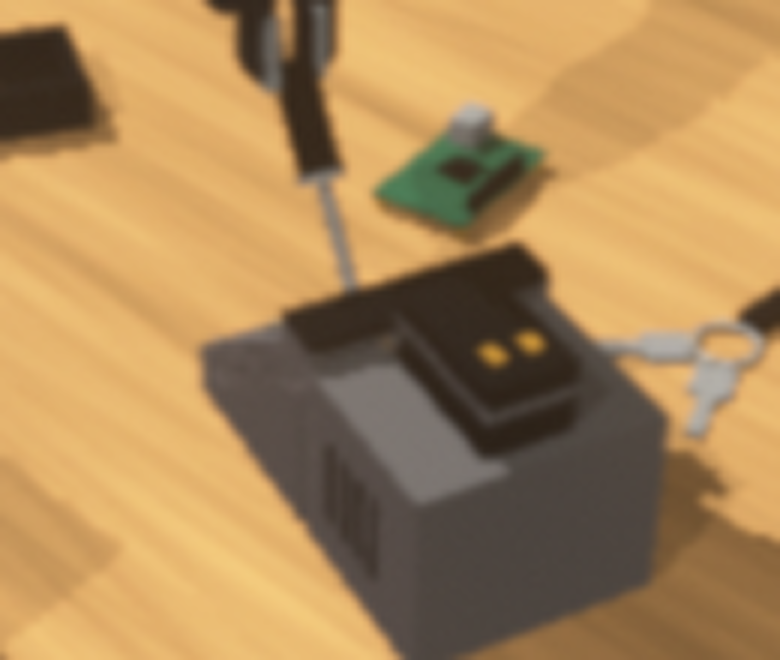

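{"fn": "jog_arm", "kwargs": {"deltas": [0,0,0,0,0,0,0,0,0,0,0,0,0,0,0,0,0,0,0,0,0,0,0,0,0,0,0,0]}}

```text
time: 13.08
ee_pos: [558.9, -82.0, 114.7]
tcp_rot: [[0.0, 0.948, -0.318], [-0.0, -0.318, -0.948], [-1.0, 0.0, 0.0]]
wrist_force: [0.8, -1.3, 4.8]
grip_width: 0.163
```

```bash
python3 -c "
from plan import *
from h import *
snap('scene',12);st()
crop('scene12',190,150,130,110,6,'s12')"
```

```text
t 13.13 p [558.9 -82.  114.7] th -18.53 tiltx [ 2.e-04 -3.e-04 -1.e+00] F [-0.07 -0.93  5.76] T [ 0.15 -0.02  0.01] g 13.9 q [ 22.6  27.4 -27.3 103.2  15.3  53.  -29.8]
```

View pics/s12.png

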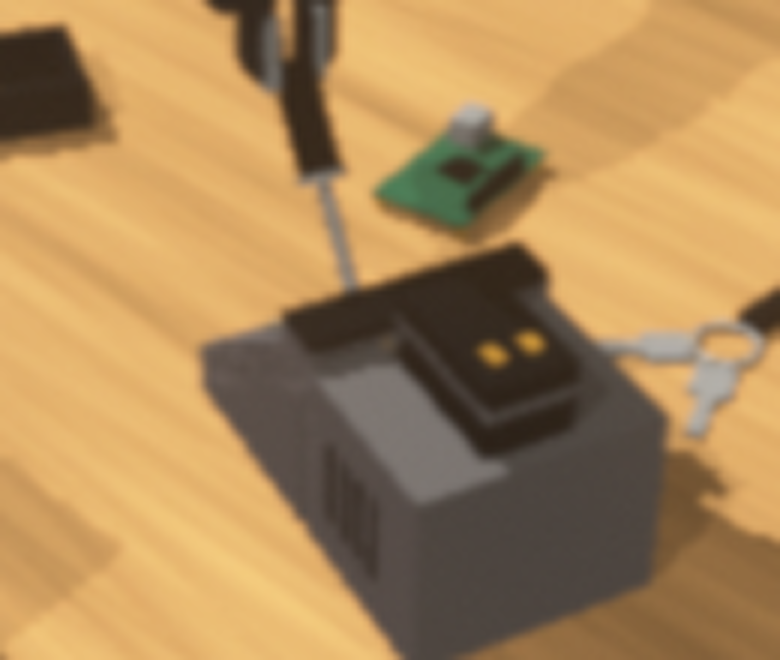

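{"fn": "jog_arm", "kwargs": {"deltas": [-2,0,1.4,0,-4,0,2.8,0,-5,0,3.5,0,-6,0,4.2,0,-6,0,4.2,0,-6,0,4.2,0,-6,0,4.2,0,-8,0,5,0,-20,0,5,0,-30,0,3,0]}}

```text
time: 13.97
ee_pos: [544.5, -119.1, 206.5]
tcp_rot: [[-0.005, 0.948, -0.319], [-0.0, -0.319, -0.948], [-1.0, -0.005, 0.002]]
wrist_force: [0.5, -0.1, -0.9]
grip_width: 0.163
```

```bash
python3 -c "
from plan import *
from h import *
snap('side',13);snap('scene',13);snap('wrist',13);st()
crop('side13',180,110,125,120,6,'d13')
crop('scene13',190,110,130,120,6,'s13')"
```

```text
t 14.12 p [ 548.  -118.7  210.2] th -18.6 tiltx [ 0.0041 -0.0017 -1.    ] F [-0.2  -0.26 -0.82] T [ 0.01 -0.    0.03] g 13.9 q [ 27.9  21.4 -28.5  97.3  11.3  63.9 -22.5]
```

View pics/d13.png

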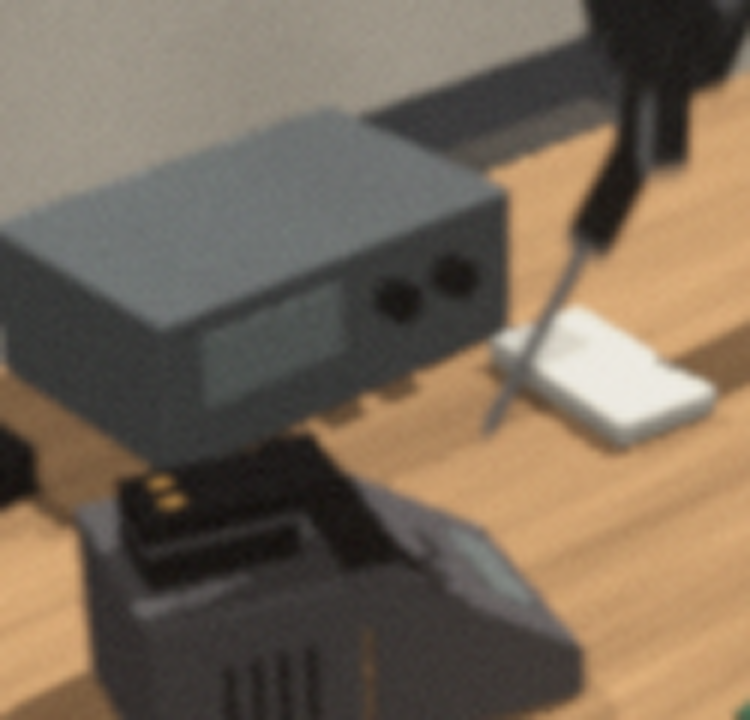

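View pics/s13.png

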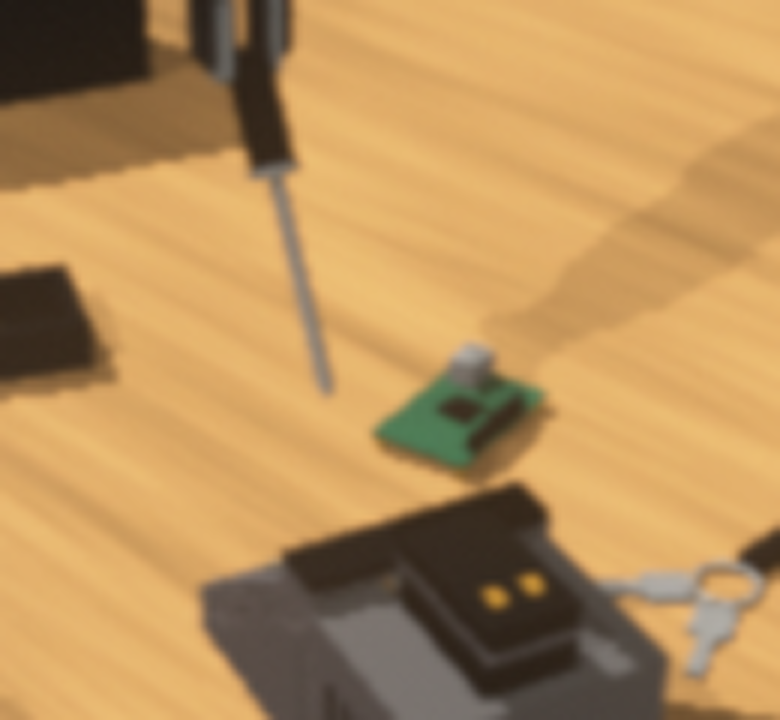

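View pics/wrist13.png

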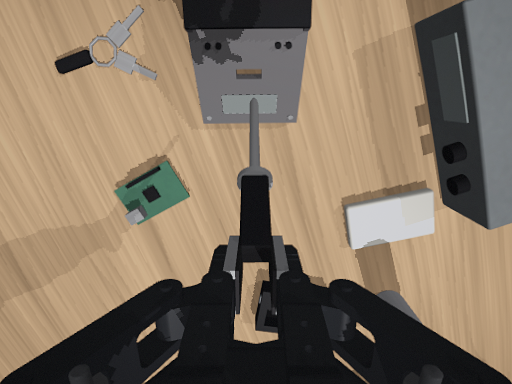

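```bash
python3 plan.py 511 212 230 -8 14
```

```text
t 14.12 p [ 548.  -118.7  210.2] th -18.6 tiltx [ 0.0041 -0.0017 -1.    ] F [-0.2  -0.26 -0.82] T [ 0.01 -0.    0.03] g 13.9 q [ 27.9  21.4 -28.5  97.3  11.3  63.9 -22.5]
[-0.8, -5.4, -11.6, -0.4, -1.5, -10.7, -23.3, -0.8, -1.5, -10.3, -23.4, -0.8, -1.5, -10.0, -23.6, -0.8, -1.5, -9.6, -23.7, -0.8, -1.5, -9.3, -23.8, -0.8, -1.5, -9.0, -24.0, -0.8, -1.5, -8.6, -24.1, -0.8, -1.5, -8.3, -24.2, -0.8, -1.5, -7.9, -24.3, -0.8]
[-1.5, -7.6, -24.4, -0.8, -1.5, -7.2, -24.6, -0.8, -1.5, -6.9, -24.7, -0.8, -0.8, -3.3, -12.4, -0.4]
```

{"fn": "jog_arm", "kwargs": {"deltas": [-20,-3,0,0,-25,-5,-6,-1,-10,-10,-20,-1,0,-10,-24,-1,0,-10,-24,-1,0,-10,-25,-1,0,-10,-25,-1,0,-9,-26,-1,0,-9,-26,-1,5,-9,-26,-1]}}

```text
time: 14.95
ee_pos: [512.9, 101.6, 257.7]
tcp_rot: [[0.0, 0.986, -0.164], [-0.0, -0.164, -0.986], [-1.0, 0.001, 0.0]]
wrist_force: [0.4, 0.8, -0.5]
grip_width: 0.164
```

{"fn": "jog_arm", "kwargs": {"deltas": [8,-8,-26,-1,8,-7,-26,-1,8,-7,-26,-1,5,-6,-26,0,2,-4,-16,0,0,0,0,0,0,0,0,0]}}

```text
time: 15.53
ee_pos: [497.0, 224.1, 225.9]
tcp_rot: [[-0.001, 0.994, -0.11], [-0.001, -0.11, -0.994], [-1.0, -0.001, 0.001]]
wrist_force: [0.6, -0.5, -0.8]
grip_width: 0.169
```

```bash
python3 -c "
from plan import *
from h import *
snap('side',14);snap('scene',14);snap('wrist',14);st()
crop('side14',130,130,100,130,6,'d14')
crop('scene14',300,120,110,120,6,'s14')
crop('wrist14',180,30,150,140,5,'w14')"
```

```text
t 15.68 p [498.3 221.8 226.4] th -6.59 tiltx [-2.e-04 -1.e-03 -1.e+00] F [ 0.24 -0.32 -0.64] T [-0.03 -0.02 -0.01] g 13.9 q [ -1.   21.2 -38.4  97.2  14.2  66.6 -49.8]
```

View pics/d14.png

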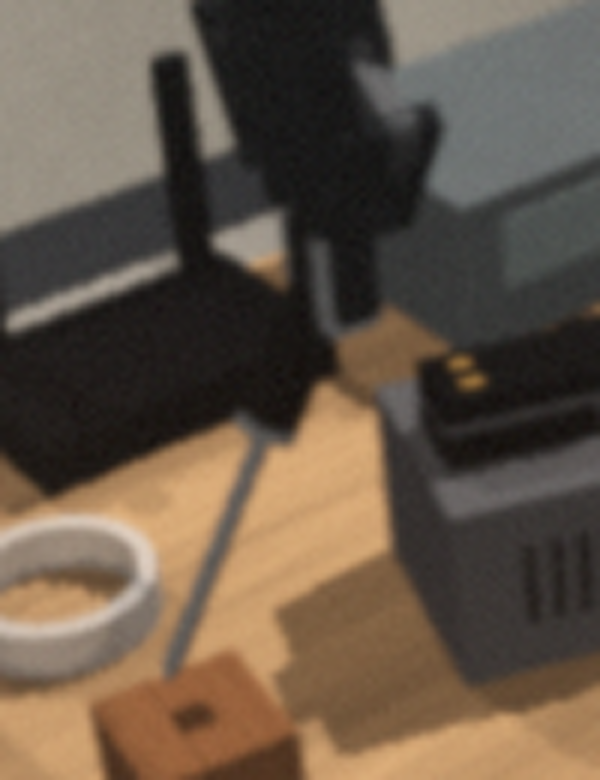

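View pics/s14.png

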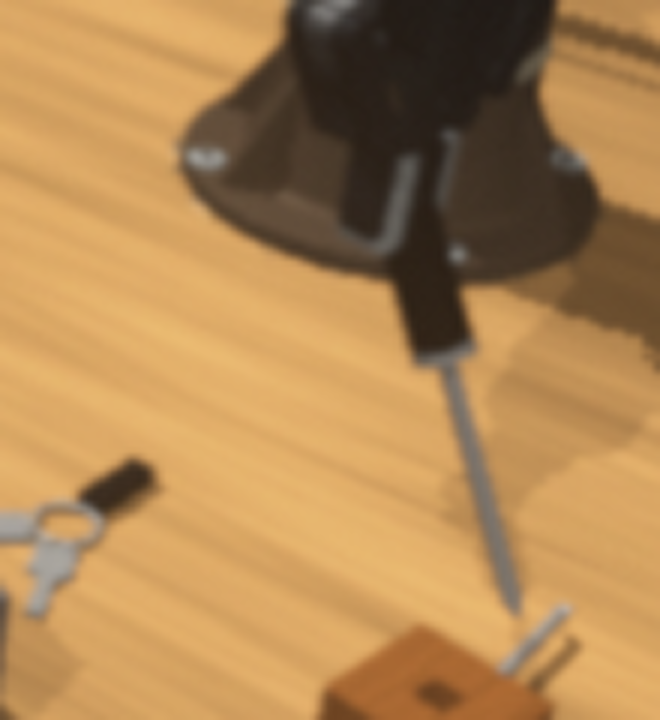

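View pics/w14.png

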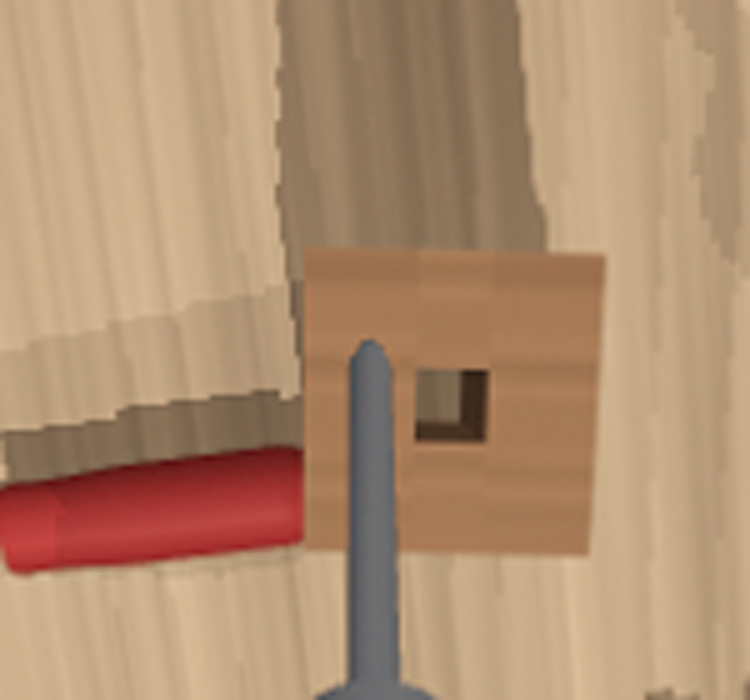

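```bash
cat > m14.py <<'E'
from h import *
S=load("scene14");D=load("side14");W=load("wrist14")
z=lambda p,o,k=6:((p[0]+.5)/k-.5+o[0],(p[1]+.5)/k-.5+o[1])
s=lambda *p:z(p,(300,120)); d=lambda *p:z(p,(130,130)); w=lambda *p:z(p,(180,30),5)
tip,e=tri((S,s(516,612)),(D,d(170,677)));print("tip",tip,e)
n1=np.cross(ray(S,s(449,365))[1],ray(S,s(514,606))[1]);n2=np.cross(ray(D,d(264,440))[1],ray(D,d(172,670))[1])
v=np.cross(n1,n2);v/=np.linalg.norm(v);v*=np.sign(v[2]);print(v,"tilt",np.degrees(np.arccos(v[2])),"az",np.degrees(np.arctan2(v[1],v[0])))
hole=onz(W,w(451.5,405.5),100);print("hole w",hole, "fixed",tri((S,s(438,695)),(D,d(194,717))))
a,b=onz(W,w(415,405),100),onz(W,w(488,405),100);print("hole width",np.linalg.norm(a-b),"stand edge ang",np.degrees(np.arctan2(*(onz(W,w(605,256),100)-onz(W,w(305,248),100))[1::-1])))
th=np.radians(-6.59);T=np.array([498.3,221.8,226.4])
tl=lambda r:(np.round([-r[2],r[0]*np.cos(th)+r[1]*np.sin(th),r[0]*np.sin(th)-r[1]*np.cos(th)],1))
print("tip in tool (fixed)",tl(tip-T))
for zt in (tip[2]-2,tip[2],tip[2]+2):
    t=onz(W,w(370,340),zt);print("tip via wrist",t,"tip->hole in tool",tl(hole-t))
E
python3 m14.py
```

```text
tip [502.56989872 301.64343369 135.79200225] [0.4, 0.4]
[-0.05083227 -0.49879754  0.86522662] tilt 30.09140797491598 az -95.8189031459448
hole w [520.21717327 287.78387563 100.        ] fixed (array([518.49280283, 288.1999088 ,  99.94632052]), [0.1, 0.1])
hole width 14.152744095128325 stand edge ang -7.924133294713483
tip in tool (fixed) [ 90.6  -4.9 -79.8]
tip via wrist [506.10492669 301.3594789  133.79200225] tip->hole in tool [33.8 15.6 11.9]
tip via wrist [506.11467216 301.33998183 135.79200225] tip->hole in tool [35.8 15.6 11.8]
tip via wrist [506.12441763 301.32048476 137.79200225] tip->hole in tool [37.8 15.6 11.8]
```

{"fn": "jog_arm", "kwargs": {"deltas": [3,2,1,0,6,3,2,0,6,3,2,0,6,3,2,0,6,3,2,0,3,1.6,0,0,0,0,0,0,0,0,0,0]}}

```text
time: 16.35
ee_pos: [512.6, 212.3, 196.3]
tcp_rot: [[-0.001, 0.994, -0.114], [0.0, -0.114, -0.994], [-1.0, -0.001, 0.0]]
wrist_force: [0.1, 0.5, 0.1]
grip_width: 0.164
```

```bash
python3 -c "
from plan import *
from h import *
snap('side',15);snap('wrist',15);st()
crop('side15',130,130,100,130,6,'d15')
crop('wrist15',180,30,150,140,5,'w15')"
```

```text
t 16.45 p [512.7 212.7 196.9] th -6.5 tiltx [ 3.e-04  3.e-04 -1.e+00] F [0.23 0.2  0.69] T [0.05 0.01 0.04] g 13.7 q [ -0.5  23.5 -37.6  98.4  15.7  63.5 -49.4]
```

View pics/w15.png

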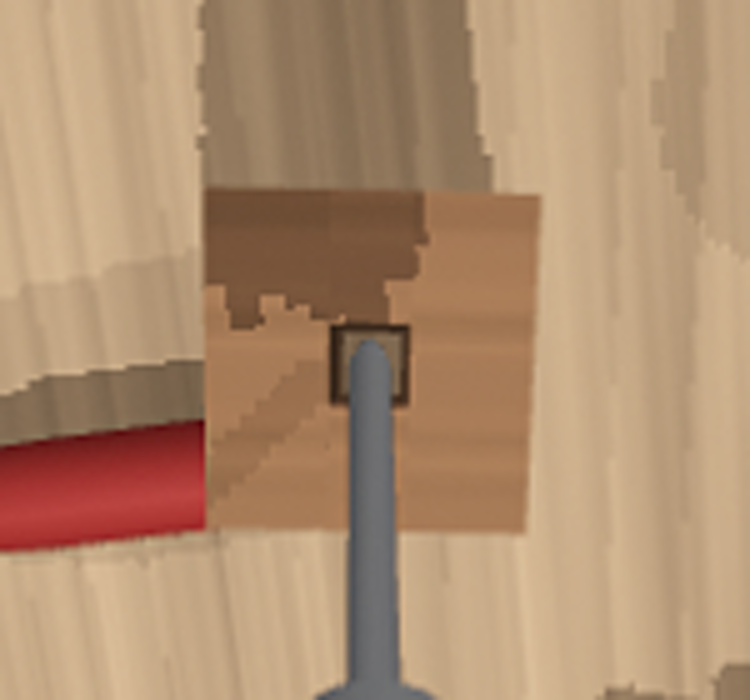

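View pics/d15.png

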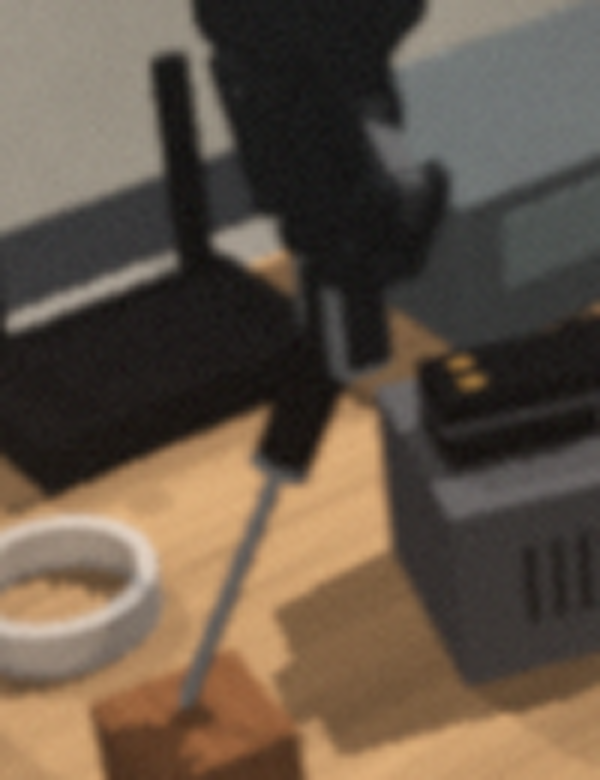

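{"fn": "jog_arm", "kwargs": {"deltas": [3.5,0.2,0,0,3.5,0.2,0,0,3.5,0,0,0,3.5,0,0,0,0,0,0,0]}}

```text
time: 16.87
ee_pos: [512.7, 211.9, 181.7]
tcp_rot: [[-0.001, 0.994, -0.114], [-0.001, -0.114, -0.994], [-1.0, -0.001, 0.001]]
wrist_force: [-0.0, -0.5, -0.2]
grip_width: 0.167
```

```bash
python3 -c "
from plan import *
from h import *
snap('wrist',16);st()
crop('wrist16',180,30,150,140,5,'w16')"
```

```text
t 16.92 p [512.8 212.1 182.1] th -6.52 tiltx [-9.e-04 -4.e-04 -1.e+00] F [ 0.2   0.07 -0.38] T [-0.08  0.03 -0.02] g 14.1 q [ -0.8  24.3 -37.2  99.5  16.4  61.8 -49.9]
```

View pics/w16.png

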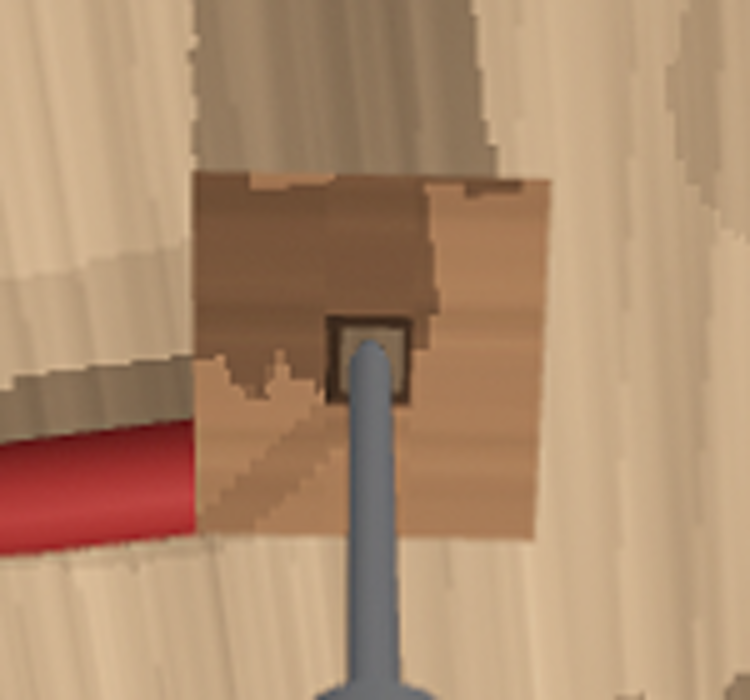

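{"fn": "jog_arm", "kwargs": {"deltas": [0,0,-3,0,-2.7,0,-6.7,0,-2.7,0,-6.8,0,-2.1,0,-7,0,-2.1,0,-7.1,0,-1.5,0,-7.3,0,-1.5,0,-7.4,0,-1,0,-7.5,0,-1,0,-7.5,0,0,0,0,0]}}

```text
time: 17.75
ee_pos: [519.7, 274.4, 197.4]
tcp_rot: [[0.0, 0.994, -0.112], [0.001, -0.112, -0.994], [-1.0, -0.0, -0.001]]
wrist_force: [-0.7, -3.6, 0.6]
grip_width: 0.161
```

```bash
python3 -c "
from plan import *
from h import *
snap('side',17);snap('scene',17);st()
crop('side17',130,130,100,130,5,'d17')
crop('scene17',310,120,100,140,5,'s17')
a=cv2.imread('pics/d17.png');b=cv2.imread('pics/s17.png')[:600];a=a[:600]
h=min(len(a),len(b));cv2.imwrite('pics/p17.png',cv2.resize(np.hstack([a[:h],b[:h]]),None,fx=.8,fy=.8))"
```

```text
t 17.85 p [519.8 272.8 197.1] th -6.48 tiltx [-1.e-04  4.e-04 -1.e+00] F [-1.02 -2.77  1.53] T [-0.75  0.18 -0.01] g 13.8 q [ -6.9  26.5 -37.2  93.9  17.2  65.4 -54.9]
```

View pics/p17.png

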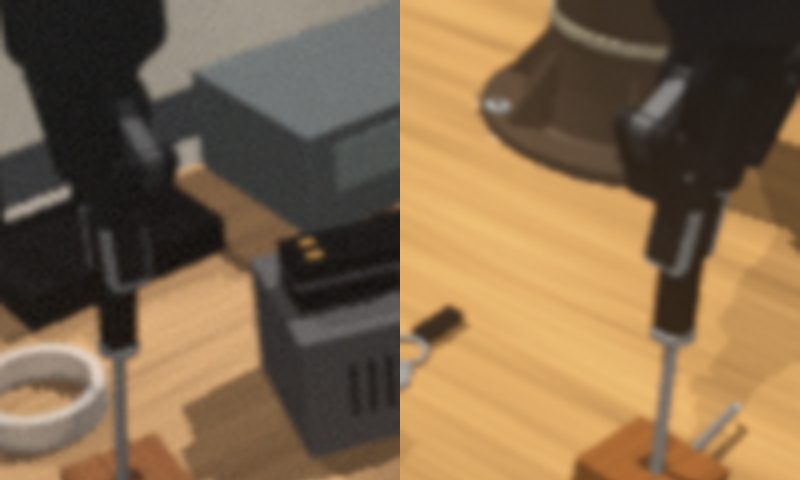

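{"fn": "jog_arm", "kwargs": {"deltas": [0,0,-5,0,0,0,-5,0,0,0,-5,0,1,0,-5,0,2,0,-2,0,0,0,0,0]}}

```text
time: 18.35
ee_pos: [522.2, 294.7, 193.7]
tcp_rot: [[-0.0, 0.994, -0.113], [0.0, -0.113, -0.994], [-1.0, -0.0, -0.0]]
wrist_force: [-0.1, -3.0, 0.6]
grip_width: 0.161
```

```bash
python3 -c "
from plan import *
from h import *
snap('side',18);snap('scene',18);st()
crop('side18',130,150,80,120,7,'d18')
crop('scene18',340,140,70,120,7,'s18')
a=cv2.imread('pics/d18.png');b=cv2.imread('pics/s18.png')
cv2.imwrite('pics/p18.png',cv2.resize(np.hstack([a,b]),None,fx=5/7,fy=5/7))"
```

```text
t 18.45 p [522.2 294.  193.8] th -6.51 tiltx [-6.e-04 -3.e-04 -1.e+00] F [ 0.1  -3.45 -1.26] T [-0.95  0.1   0.03] g 13.9 q [ -9.2  27.8 -36.9  92.4  17.9  65.8 -56.8]
```

View pics/p18.png

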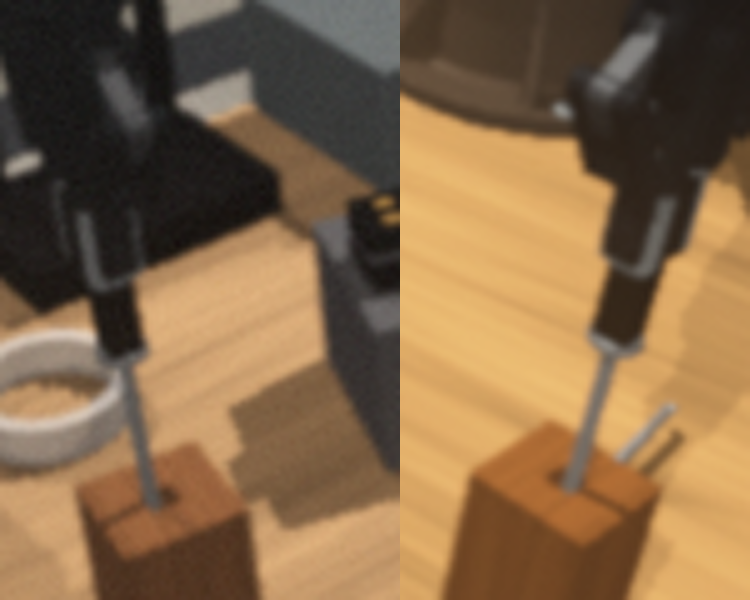

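```bash
python3 - <<'E'
from h import *
S=load("scene18");D=load("side18")
z=lambda p,o,k=5:((p[0]+.5)/k-.5+o[0],(p[1]+.5)/k-.5+o[1])
s=lambda x,y:z((x-400,y),(340,140)); d=lambda *p:z(p,(130,150))
n1=np.cross(ray(S,s(611,355))[1],ray(S,s(571,487))[1]);n2=np.cross(ray(D,d(126,362))[1],ray(D,d(152,498))[1])
v=np.cross(n1,n2);v/=np.linalg.norm(v);v*=np.sign(v[2]);print(v,"tilt",np.degrees(np.arccos(v[2])))
print("collar",tri((S,s(615,343)),(D,d(124,355))))
print("shaft at hole",tri((S,s(571,487)),(D,d(152,500))))
E
```

```text
[-9.17145775e-05  1.85436777e-02  9.99828047e-01] tilt 1.0625483685018857
collar (array([520.60815328, 293.60795944, 176.98623833]), [0.4, 0.4])
shaft at hole (array([520.40848761, 292.05195803,  99.32091039]), [0.3, 0.3])
```

{"fn": "jog_arm", "kwargs": {"deltas": [2,-0.5,1.5,0,6,-0.5,1.5,0,8,0,0.5,0,8,0,0,0,8,0,0,0,8,0,0,0,8,0,0,0,8,0,0,0,8,0,0,0,4,0,0,0]}}

```text
time: 19.28
ee_pos: [520.6, 290.4, 124.8]
tcp_rot: [[-0.001, 0.994, -0.113], [-0.001, -0.113, -0.994], [-1.0, -0.001, 0.001]]
wrist_force: [-1.0, -0.5, -0.2]
grip_width: 0.165
```

```bash
python3 -c "
from plan import *
from h import *
snap('side',19);snap('scene',19);st()
crop('side19',130,170,80,120,7,'d18')
crop('scene19',340,160,70,120,7,'s18')
a=cv2.imread('pics/d18.png');b=cv2.imread('pics/s18.png')
cv2.imwrite('pics/p19.png',cv2.resize(np.hstack([a,b]),None,fx=5/7,fy=5/7))"
```

```text
t 19.38 p [520.6 290.5 125.2] th -6.51 tiltx [-1.3e-03 -6.0e-04 -1.0e+00] F [-0.08  0.34 -1.02] T [-0.14  0.01  0.  ] g 14.5 q [-10.   31.2 -35.5  97.5  20.8  58.  -59.2]
```

View pics/p19.png

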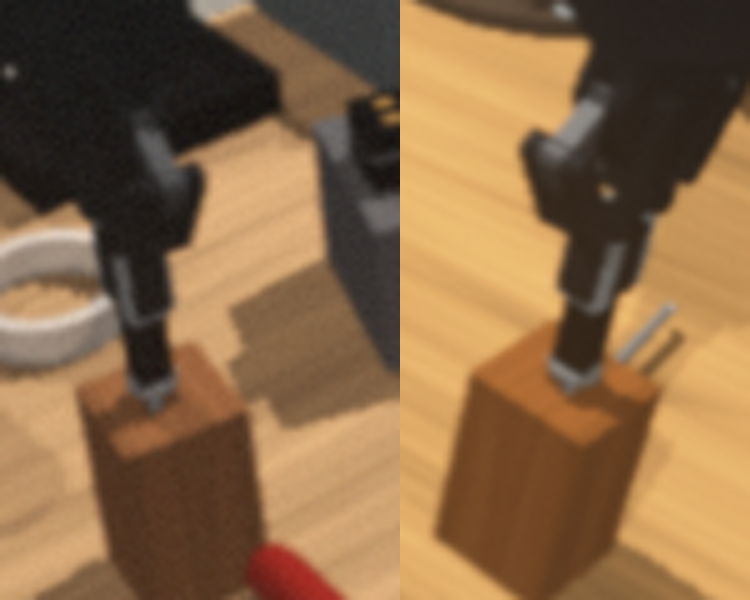

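{"fn": "jog_arm", "kwargs": {"deltas": [2,0,0.5,0,2,0,0.5,0,2,0,0,0,1.5,0,0,0,0,0,0,0]}}

```text
time: 19.8
ee_pos: [520.9, 289.7, 118.5]
tcp_rot: [[-0.0, 0.994, -0.114], [-0.0, -0.114, -0.994], [-1.0, -0.0, 0.0]]
wrist_force: [0.4, 0.6, -1.2]
grip_width: 0.16
```

```bash
python3 -c "
from plan import *
from h import *
snap('side',20);st()
crop('side20',130,170,80,120,5,'d20')"
```

```text
t 19.85 p [520.9 289.7 118.7] th -6.52 tiltx [ 0.e+00  1.e-04 -1.e+00] F [-1.05 -0.37 -0.43] T [-0.    0.04 -0.01] g 14.1 q [-10.   31.6 -35.3  98.   21.1  57.2 -59.5]
```

View pics/d20.png

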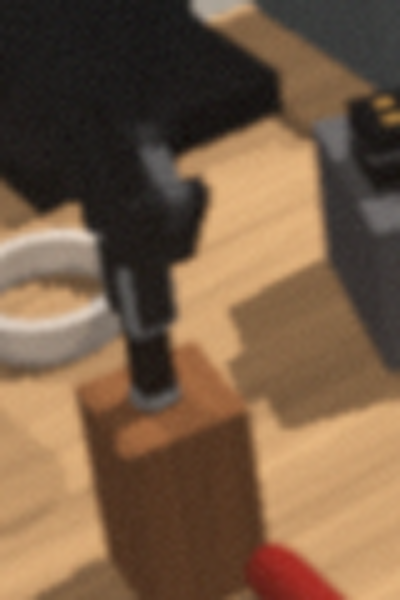

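{"fn": "jog_arm", "kwargs": {"deltas": [1,0,0,0,0.5,0,0,0,0,0,0,0]}}

```text
time: 20.1
ee_pos: [520.9, 289.6, 117.1]
tcp_rot: [[0.0, 0.994, -0.114], [-0.0, -0.114, -0.994], [-1.0, 0.0, 0.0]]
wrist_force: [0.5, -0.4, -0.4]
grip_width: 0.162
```

{"fn": "jog_arm", "kwargs": {"deltas": [0,0,0,0,0,0,0,0,0,0,0,0,0,0,0,0,0,0,0,0,0,0,0,0,0,0,0,0], "hand": 70}}

```text
time: 20.68
ee_pos: [520.9, 289.7, 117.2]
tcp_rot: [[0.0, 0.994, -0.114], [-0.0, -0.114, -0.994], [-1.0, 0.0, 0.0]]
wrist_force: [0.1, 0.0, 0.5]
grip_width: 0.821
```

```bash
python3 -c "
from plan import *
from h import *
snap('side',21);snap('scene',21);st()
crop('side21',130,170,80,120,7,'d18')
crop('scene21',340,160,70,120,7,'s18')
a=cv2.imread('pics/d18.png');b=cv2.imread('pics/s18.png')
cv2.imwrite('pics/p21.png',cv2.resize(np.hstack([a,b]),None,fx=5/7,fy=5/7))"
```

```text
t 20.78 p [520.9 289.7 117.2] th -6.52 tiltx [ 0. -0. -1.] F [-0.89 -0.61  0.59] T [-0.01  0.02 -0.02] g 70.2 q [-10.1  31.6 -35.3  98.1  21.2  57.  -59.5]
```

View pics/p21.png

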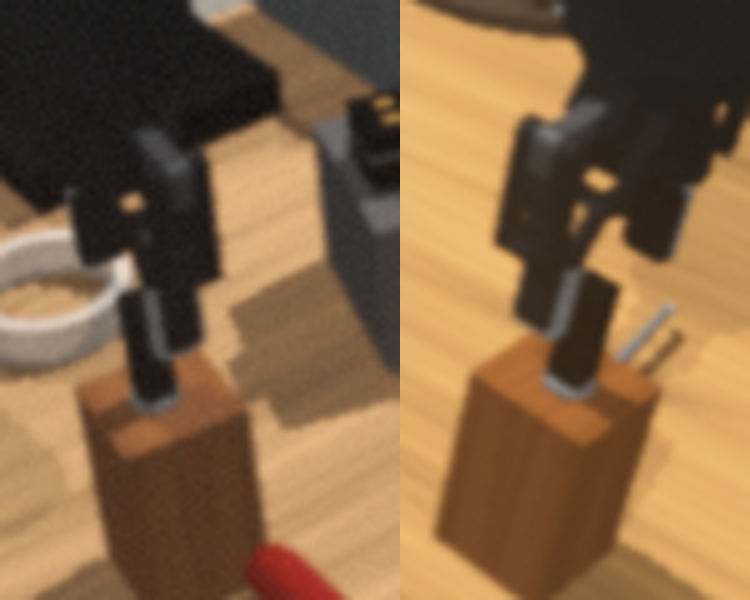

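```bash
python3 - <<'E'
from plan import *
st()
import bench
# from raised pose
import numpy as np
s=manip.read_state()
p=s["ee_pos"].copy();p[2]=240
d=np.array([609-20*.317,76-20*.948,240])-p
print(d,np.linalg.norm(d))
th=-6.5;n=10;out=[]
for i in range(n):
    c,s_=np.cos(np.radians(th)),np.sin(np.radians(th));v=d/n
    out+=[round(v[0]*c+v[1]*s_,1),round(v[0]*s_-v[1]*c,1),1.2];th-=1.2
print([float(x) for x in out])
E
```

```text
t 20.78 p [520.9 289.7 117.2] th -6.52 tiltx [ 0. -0. -1.] F [-0.89 -0.61  0.59] T [-0.01  0.02 -0.02] g 70.2 q [-10.1  31.6 -35.3  98.1  21.2  57.  -59.5]
[  81.72708495 -232.62343076    0.        ] 246.56231860122801
[10.8, 22.2, 1.2, 11.2, 22.0, 1.2, 11.7, 21.7, 1.2, 12.1, 21.5, 1.2, 12.6, 21.2, 1.2, 13.0, 20.9, 1.2, 13.4, 20.7, 1.2, 13.9, 20.4, 1.2, 14.3, 20.1, 1.2, 14.7, 19.8, 1.2]
```

{"fn": "jog_arm", "kwargs": {"deltas": [-10,0,0,0,-25,0,0,0,-30,0,0,0,-30,0,0,0,-20,5,10,0,-10,11,22,1.2,0,11,22,1.2,0,12,22,1.2,0,12,22,1.2,0,12,21,1.2], "hand": 85}}

```text
time: 21.62
ee_pos: [565.5, 161.3, 243.2]
tcp_rot: [[0.001, 0.976, -0.218], [0.0, -0.218, -0.976], [-1.0, 0.001, -0.0]]
wrist_force: [0.9, 0.2, -0.7]
grip_width: 0.996
```

{"fn": "jog_arm", "kwargs": {"deltas": [0,13,21,1.2,0,13,21,1.2,0,14,21,1.2,0,14,20,1.2,0,14,20,1.2,0,8,10,1.2,0,0,0,0,0,0,0,0]}}

```text
time: 22.28
ee_pos: [608.7, 33.7, 242.5]
tcp_rot: [[0.0, 0.941, -0.338], [0.001, -0.338, -0.941], [-1.0, -0.0, -0.001]]
wrist_force: [0.2, 0.4, 0.8]
grip_width: 0.991
```

```bash
python3 -c "
from plan import *
from h import *
snap('wrist',22);st()
snap('scene',22);crop('scene22',340,160,70,120,5,'s22')"
```

```text
t 22.33 p [608.4  35.  242.5] th -19.63 tiltx [-0.      0.0011 -1.    ] F [-0.52  1.4   0.56] T [ 0.13  0.01 -0.04] g 84.9 q [ 13.2  25.4 -31.5  87.3  13.6  71.2 -39.9]
```

View pics/wrist22.png

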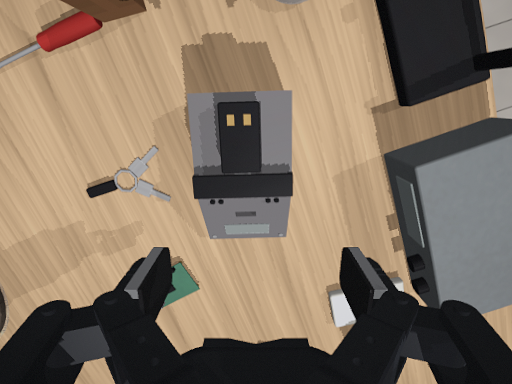

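View pics/s22.png

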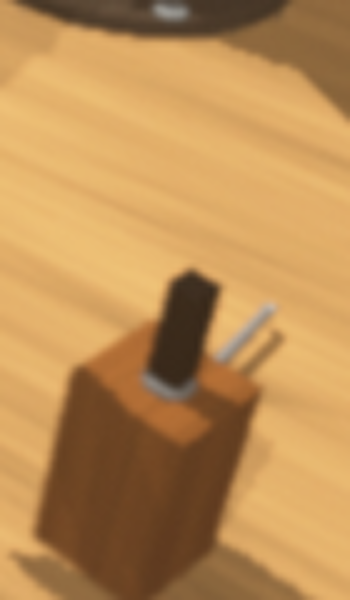

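```bash
python3 -c "
from h import *
crop('wrist22',175,75,130,115,6,'w22')"
```

```text
(no output)
```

View pics/w22.png

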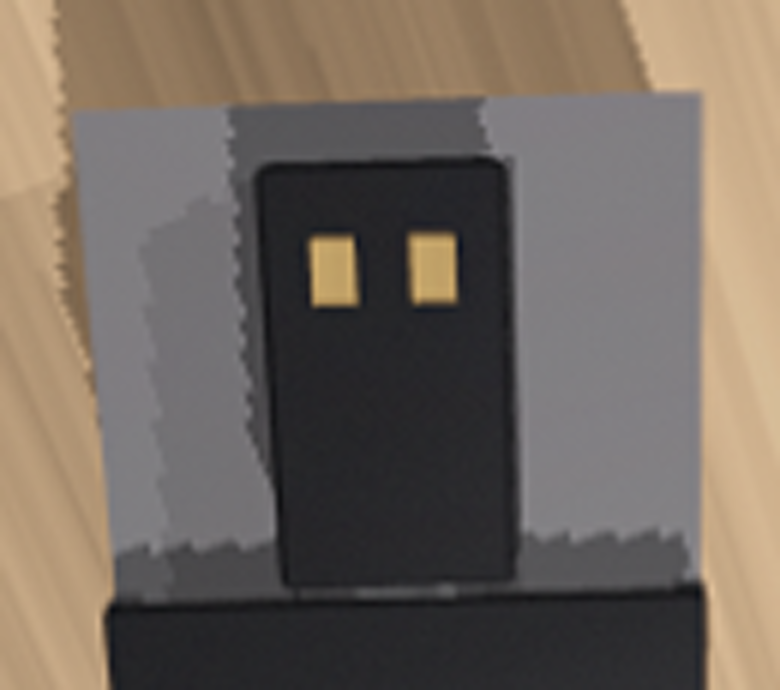

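```bash
cat > m22.py <<'E'
from h import *
from plan import plan
W=load("wrist22")
u=lambda x,y:((x+.5)/6-.5+175,(y+.5)/6-.5+75)
P=lambda uv,h:onz(W,uv,h)
b=[P(u(257,165),120),P(u(508,158),120),P(u(515,580),120),P(u(284,586),120)]
print(np.round(b,1).tolist(),np.mean(b,0),[np.linalg.norm(b[i]-b[(i+1)%4]).round(1) for i in range(4)])
print([np.degrees(np.arctan2(*(x-y)[1::-1])).round(1) for x,y in ((b[0],b[1]),(b[3],b[2]),(b[0],b[3]),(b[1],b[2]))])
r=[P(u(73,115),88),P(u(702,93),88)];print("rear",np.round(r,1).tolist(),np.degrees(np.arctan2(*(r[0]-r[1])[1::-1])))
E
python3 m22.py
```

```text
[[601.0, 117.5, 120.0], [638.8, 105.0, 120.0], [617.0, 40.1, 120.0], [579.8, 52.4, 120.0]] [609.14685832  78.74015106 120.        ] [np.float64(39.8), np.float64(68.5), np.float64(39.1), np.float64(68.5)]
[np.float64(161.6), np.float64(161.7), np.float64(71.9), np.float64(71.4)]
rear [[570.1, 137.7, 88.0], [674.6, 103.8, 88.0]] 162.00892720345345
```

```bash
python3 plan.py 609.2 78.3 95 -18.4 9
```

```text
t 22.38 p [608.3  35.5 242.6] th -19.57 tiltx [ 0.      0.0011 -1.    ] F [ 1.24  0.6  -0.11] T [ 0.01 -0.    0.01] g 84.9 q [ 13.1  25.3 -31.5  87.3  13.6  71.1 -39.9]
[9.2, -0.8, -2.5, -0.1, 18.4, -1.7, -5.1, -0.1, 18.4, -1.7, -5.1, -0.1, 18.4, -1.7, -5.1, -0.1, 18.4, -1.6, -5.1, -0.1, 18.4, -1.6, -5.1, -0.1, 18.4, -1.6, -5.1, -0.1, 18.4, -1.6, -5.1, -0.1, 9.2, -0.8, -2.6, -0.1]
```

{"fn": "jog_arm", "kwargs": {"deltas": [5,-2,-6,-0.2,10,-4,-12,-0.4,18,-4,-12,-0.4,20,-3,-8,-0.2,20,0,-3,0,22,0,0,0,22,0,0,0,18,0,0,0,10,0,0,0,0,0,0,0]}}

```text
time: 23.22
ee_pos: [607.8, 77.7, 94.3]
tcp_rot: [[-0.005, 0.949, -0.315], [-0.0, -0.315, -0.949], [-1.0, -0.004, 0.002]]
wrist_force: [-0.2, 0.5, -0.2]
grip_width: 0.999
```

```bash
python3 -c "
from plan import *
from h import *
snap('side',23);snap('scene',23);snap('wrist',23);st()
crop('side23',150,120,120,130,5,'d18')
crop('scene23',200,120,120,130,5,'s18')
a=cv2.imread('pics/d18.png');b=cv2.imread('pics/s18.png')
cv2.imwrite('pics/p23.png',cv2.resize(np.hstack([a,b]),None,fx=4/6,fy=4/6))"
```

```text
t 23.37 p [610.5  77.4  98.1] th -18.47 tiltx [ 1.1e-03  6.0e-04 -1.0e+00] F [0.62 0.36 0.97] T [ 0.1  -0.04 -0.03] g 85.1 q [  7.8  33.2 -29.7  96.7  19.3  55.1 -47.5]
```

View pics/p23.png

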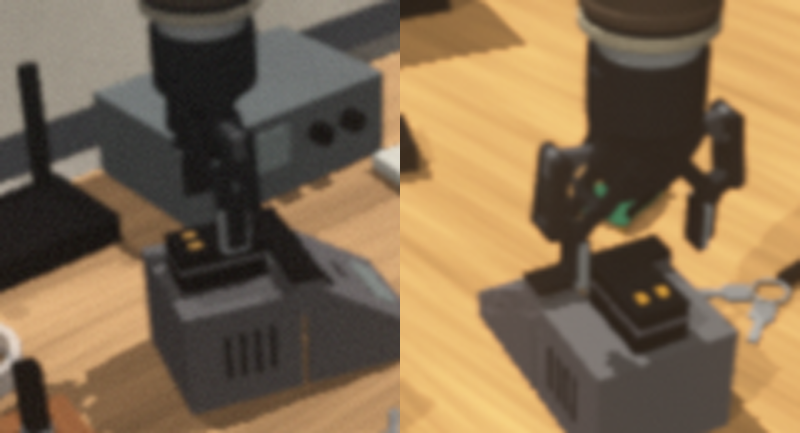

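View pics/wrist23.png

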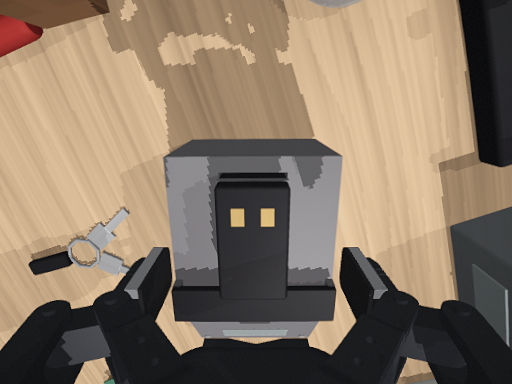

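```bash
python3 -c "
from h import *
S=load('scene23');D=load('side23')
T=np.array([610,77.5,97]);ty=np.array([.949,-.317,0]);tz=np.array([-.317,-.949,0])
for up in (10,20,30): print(up,proj(S,[T+42.5*ty+[0,0,up],T+42.5*ty+[0,0,up]-11*tz,T-42.5*ty+[0,0,up]]).round(1).tolist(), proj(D,[T-42.5*ty+[0,0,up]]).round(1).tolist())
crop('scene23',235,160,90,80,8,'s23z')
crop('side23',195,150,70,70,8,'d23z')
"
```

```text
10 [[253.1, 213.8], [255.4, 216.6], [285.4, 203.5]] [[219.5, 202.4]]
20 [[253.1, 210.3], [255.4, 213.1], [285.6, 200.1]] [[219.3, 199.0]]
30 [[253.2, 206.7], [255.5, 209.5], [285.9, 196.6]] [[219.1, 195.6]]
```

View pics/s23z.png

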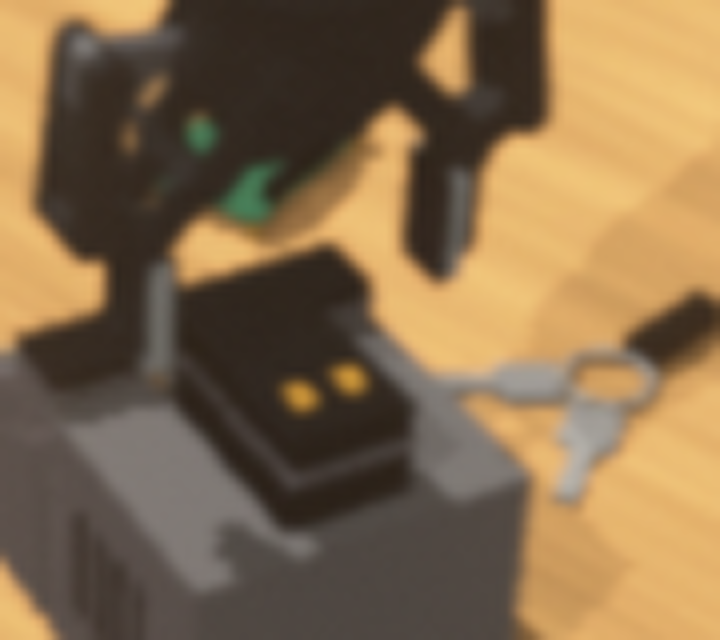

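View pics/d23z.png

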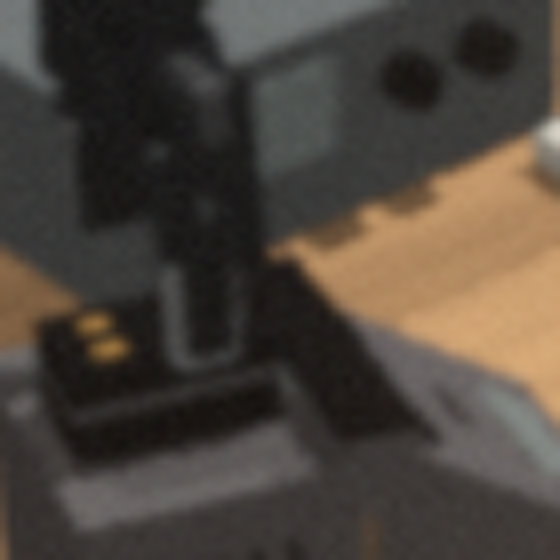

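{"fn": "jog_arm", "kwargs": {"deltas": [4,-1,-0.5,0,6,0,0,0,6,0,0,0,5,0,0,0,3,0,0,0,0,0,0,0]}}

```text
time: 23.87
ee_pos: [608.7, 76.9, 72.2]
tcp_rot: [[-0.001, 0.948, -0.318], [-0.0, -0.318, -0.948], [-1.0, -0.001, 0.001]]
wrist_force: [-0.4, -0.6, 0.9]
grip_width: 0.997
```

{"fn": "jog_arm", "kwargs": {"deltas": [0,0,0,0,0,0,0,0,0,0,0,0,0,0,0,0,0,0,0,0,0,0,0,0,0,0,0,0], "hand": 30}}

```text
time: 24.45
ee_pos: [609.2, 77.3, 73.5]
tcp_rot: [[0.0, 0.948, -0.318], [-0.0, -0.318, -0.948], [-1.0, 0.0, 0.0]]
wrist_force: [-1.8, 0.9, 4.2]
grip_width: 0.456
```

```bash
python3 -c "
from plan import *
from h import *
snap('side',24);snap('scene',24);snap('wrist',24);st()
crop('side24',150,120,120,130,5,'d18')
crop('scene24',200,120,120,130,5,'s18')
a=cv2.imread('pics/d18.png');b=cv2.imread('pics/s18.png')
cv2.imwrite('pics/p24.png',cv2.resize(np.hstack([a,b]),None,fx=4/6,fy=4/6))"
```

```text
t 24.6 p [609.2  77.3  73.4] th -18.52 tiltx [ 0. -0. -1.] F [-2.59  0.27  4.73] T [0.06 0.56 0.08] g 38.7 q [  7.3  34.7 -29.   98.1  20.4  52.5 -48.5]
```

View pics/p24.png

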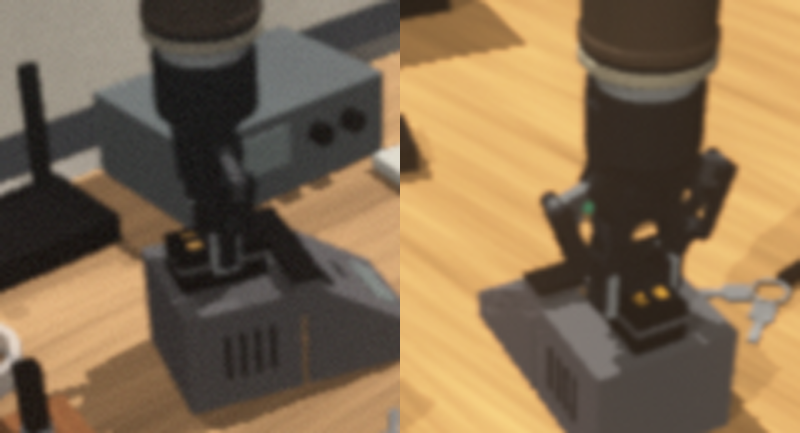

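{"fn": "jog_arm", "kwargs": {"deltas": [-3,0,0,0,-8,0,0,0,-12,0,0,0,-16,0,0,0,-20,0,0,0,-20,0,0,0,-18,0,0,0,-10,0,0,0,-4,0,0,0,0,0,0,0]}}

```text
time: 25.43
ee_pos: [609.7, 77.0, 185.3]
tcp_rot: [[0.002, 0.948, -0.318], [-0.0, -0.318, -0.948], [-1.0, 0.002, -0.0]]
wrist_force: [-0.2, 0.2, -1.7]
grip_width: 0.458
```

```bash
python3 plan.py 442 -296 190 60.5 20; python3 -c "
from h import *
snap('scene',25);crop('scene25',200,100,130,150,5,'s25')"
```

```text
t 25.43 p [609.7  77.  185.3] th -18.54 tiltx [ 1.7e-03 -1.0e-04 -1.0e+00] F [-0.23  0.21 -1.74] T [ 0.05 -0.    0.01] g 39.1 q [  9.1  28.4 -31.4  91.3  15.9  64.8 -44.6]
[-0.1, -1.1, 10.7, -2.1, -0.2, -2.9, 21.3, -4.2, -0.2, -4.4, 21.1, -4.2, -0.2, -6.0, 20.7, -4.2, -0.2, -7.4, 20.2, -4.2, -0.2, -8.9, 19.6, -4.2, -0.2, -10.3, 18.9, -4.2, -0.2, -11.6, 18.1, -4.2, -0.2, -12.9, 17.2, -4.2, -0.2, -14.1, 16.2, -4.2]
[-0.2, -15.3, 15.2, -4.2, -0.2, -16.3, 14.0, -4.2, -0.2, -17.3, 12.8, -4.2, -0.2, -18.2, 11.5, -4.2, -0.2, -19.0, 10.2, -4.2, -0.2, -19.7, 8.8, -4.2, -0.2, -20.2, 7.3, -4.2, -0.2, -20.7, 5.8, -4.2, -0.2, -21.1, 4.3, -4.2, -0.1, -10.7, 1.4, -2.1]
```

View pics/s25.png

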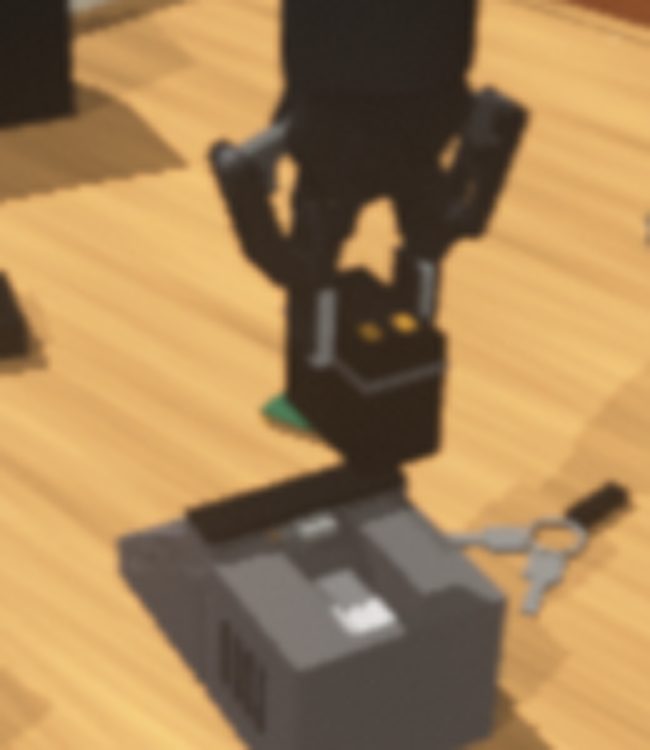

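{"fn": "jog_arm", "kwargs": {"deltas": [0,-1,11,-2,0,-3,21,-4.2,0,-4,21,-4.2,0,-6,21,-4.2,0,-7,20,-4.2,0,-9,20,-4.2,0,-10,19,-4.2,0,-12,18,-4.2,0,-13,17,-4.2,0,-14,16,-4.2]}}

```text
time: 26.32
ee_pos: [524.7, -110.6, 182.9]
tcp_rot: [[-0.002, 0.931, 0.366], [0.0, 0.366, -0.931], [-1.0, -0.002, -0.001]]
wrist_force: [0.5, -0.4, -1.7]
grip_width: 0.46
```

{"fn": "jog_arm", "kwargs": {"deltas": [0,-15,15,-4.2,0,-16,14,-4.2,0,-17,13,-4.2,0,-18,12,-4.2,0,-19,10,-4.2,0,-20,9,-4.2,0,-20,7,-4.2,0,-21,6,-4.2,0,-21,4,-4.2,0,-11,1,-2]}}

```text
time: 27.15
ee_pos: [441.7, -299.5, 182.6]
tcp_rot: [[-0.003, 0.483, 0.876], [0.0, 0.876, -0.483], [-1.0, -0.001, -0.003]]
wrist_force: [-0.4, -0.3, -2.0]
grip_width: 0.453
```

```bash
python3 -c "
from plan import *
from h import *
snap('wrist',26);st()"
```

```text
t 27.2 p [ 440.9 -301.   182.4] th 61.07 tiltx [-3.5e-03 -1.0e-04 -1.0e+00] F [-0.59 -1.99 -3.05] T [-0.23  0.01 -0.02] g 38.3 q [ 63.8  25.2 -48.1 101.6  20.9  62.7  69.6]
```

View pics/wrist26.png

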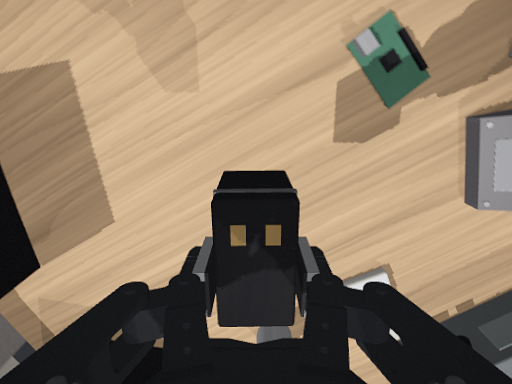

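```bash
python3 -c "
from h import *
S=load('scene0');D=load('side0')
print('spray top',onz(S,(132,136),150),'base',onz(S,(140,181),0),onz(D,(316,164),0), onz(D,(318,123),150))"
```

```text
spray top [ 677.56223158 -392.90961793  150.        ] base [ 682.64275163 -388.08702968    0.        ] [ 665.71817006 -393.82869683    0.        ] [ 669.72689842 -392.10711707  150.        ]
```

```bash
python3 plan.py 572.5 -369.5 184 60.5 7
```

```text
t 27.2 p [ 440.9 -301.   182.4] th 61.07 tiltx [-3.5e-03 -1.0e-04 -1.0e+00] F [-0.59 -1.99 -3.05] T [-0.23  0.01 -0.02] g 38.3 q [ 63.8  25.2 -48.1 101.6  20.9  62.7  69.6]
[-0.1, 0.3, 12.4, 0.0, -0.3, 0.6, 24.7, 0.1, -0.3, 0.7, 24.7, 0.1, -0.3, 0.7, 24.7, 0.1, -0.3, 0.8, 24.7, 0.1, -0.3, 0.8, 24.7, 0.1, -0.1, 0.4, 12.4, 0.0]
```

{"fn": "jog_arm", "kwargs": {"deltas": [0,0.5,12,0,0,0.5,25,0,0,0.5,25,0,0,1,25,0,0,1,25,0,0,1,25,0,0,0.5,12,0,0,0,0,0,0,0,0,0]}}

```text
time: 27.95
ee_pos: [576.8, -363.3, 182.5]
tcp_rot: [[-0.002, 0.483, 0.875], [0.002, 0.875, -0.483], [-1.0, 0.001, -0.003]]
wrist_force: [-0.1, 0.1, -1.5]
grip_width: 0.458
```

```bash
python3 -c "
from plan import *
from h import *
snap('wrist',27);st()
crop('wrist27',160,50,200,150,4,'w27')"
```

```text
t 28.0 p [ 576.3 -363.3  183. ] th 61.11 tiltx [-0.0019  0.0013 -1.    ] F [-0.37  0.14 -1.92] T [ 0.01 -0.    0.03] g 39.0 q [ 52.9  37.9 -43.4  80.2  26.3  72.4  68.7]
```

View pics/w27.png

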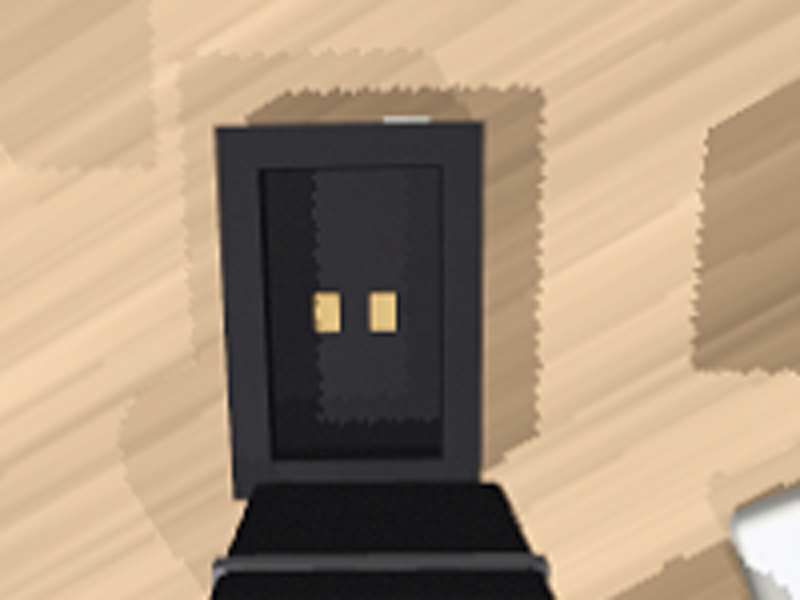

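```bash
cat > m27.py <<'E'
from h import *
W=load("wrist27")
u=lambda x,y:((x+.5)/4-.5+160,(y+.5)/4-.5+50)
P=lambda uv,h:onz(W,uv,h)[:2]
o=[P(u(*p),28) for p in [(216,127),(485,122),(233,498)]]
print("outer",np.round(o,1).tolist(),"center",((o[1]+o[2])/2).round(1),np.linalg.norm(o[0]-o[1]),np.linalg.norm(o[0]-o[2]))
q=[P(u(*p),28) for p in [(260,169),(443,166),(443,458),(271,461)]]
print("pocket",np.round(q,1).tolist(),np.mean(q,0),[np.linalg.norm(q[i]-q[(i+1)%4]).round(1) for i in range(4)])
ang=lambda a,b:np.degrees(np.arctan2(*(a-b)[::-1])).round(2)
print("ang long",ang(o[2],o[0]),ang(q[3],q[0]),ang(q[2],q[1]),"short",ang(o[0],o[1]),ang(q[0],q[1]))
g=[P(u(327,312),8),P(u(383,311),8)];print("contacts",np.round(g,1).tolist())
T=np.array([576.3,-363.3]);th=np.radians(61.11);ty=np.array([np.cos(th),np.sin(th)]);tz=np.array([np.sin(th),-np.cos(th)])
for zb in (167,169,171):
    b=[P(u(252,485),zb),P(u(499,485),zb)]
    m=(b[0]+b[1])/2;print(zb,"bat near-bottom edge len",np.linalg.norm(b[0]-b[1]).round(1),"rel TCP y,z",((m-T)@ty).round(1),((m-T)@tz).round(1),ang(b[0],b[1]))
c=np.mean(q,0);print("cradle rel TCP tool y,z",(c-T)@ty,(c-T)@tz)
E
python3 m27.py
```

```text
outer [[471.1, -354.4], [503.8, -292.9], [558.1, -401.5]] center [ 530.9 -347.2] 69.7117600371559 98.9078329186933
pocket [[485.6, -349.8], [508.2, -307.6], [576.7, -344.2], [554.1, -386.7]] [ 531.14722778 -347.05151255] [np.float64(47.8), np.float64(77.7), np.float64(48.1), np.float64(77.8)]
ang long -28.41 -28.34 -28.13 short -117.99 -118.1
contacts [[527.2, -354.3], [534.7, -340.1]]
167 bat near-bottom edge len 39.7 rel TCP y,z -1.1 -33.3 -118.95
169 bat near-bottom edge len 39.3 rel TCP y,z -1.1 -33.7 -118.95
171 bat near-bottom edge len 38.9 rel TCP y,z -1.1 -34.2 -118.95
cradle rel TCP tool y,z -7.588295114632229 -47.38358324522773
```

{"fn": "jog_arm", "kwargs": {"deltas": [0,-1,-7,-0.2,0,-2,-14,-0.3,2,-2,-14,-0.2,8,-2,-10,0,14,0,-2.4,0,18,0,0,0,20,0,0,0,20,0,0,0,16,0,0,0,8,0,0,0]}}

```text
time: 28.83
ee_pos: [529.4, -347.3, 76.4]
tcp_rot: [[-0.003, 0.473, 0.881], [0.001, 0.881, -0.473], [-1.0, -0.001, -0.003]]
wrist_force: [-0.3, -0.7, -1.2]
grip_width: 0.453
```

{"fn": "jog_arm", "kwargs": {"deltas": [3,0,0,0,0,0,0,0]}}

```text
time: 29.0
ee_pos: [531.2, -347.7, 75.2]
tcp_rot: [[-0.001, 0.473, 0.881], [0.0, 0.881, -0.473], [-1.0, -0.0, -0.001]]
wrist_force: [0.8, 0.6, -1.3]
grip_width: 0.455
```

```bash
python3 -c "
from plan import *
from h import *
snap('side',28);snap('scene',28);snap('wrist',28);st()
crop('side28',300,110,100,100,6,'d18')
crop('scene28',140,90,100,100,6,'s18')
a=cv2.imread('pics/d18.png');b=cv2.imread('pics/s18.png')
cv2.imwrite('pics/p28.png',cv2.resize(np.hstack([a,b]),None,fx=4/6,fy=4/6))"
```

```text
t 29.15 p [ 532.6 -348.1   76.5] th 61.78 tiltx [ 1.6e-03 -9.0e-04 -1.0e+00] F [-0.1  0.5 -1.6] T [ 0.03 -0.04  0.02] g 38.5 q [ 55.   39.7 -41.9  94.   30.2  58.   65. ]
```

View pics/p28.png

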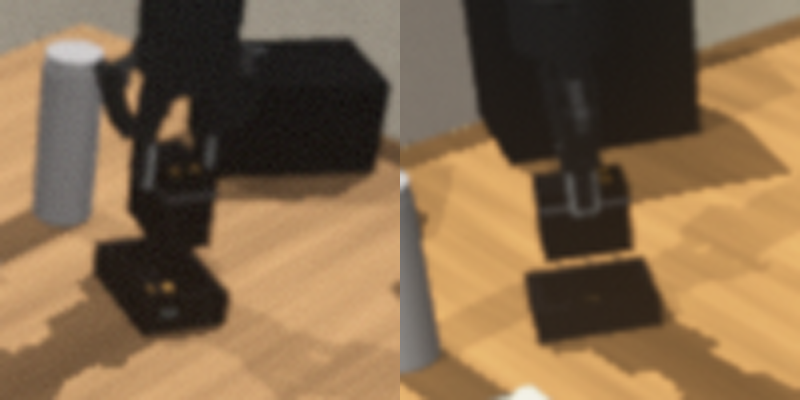

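View pics/wrist28.png

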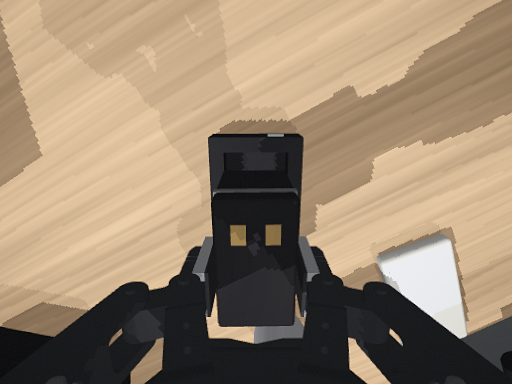

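```bash
python3 -c "
from h import *
crop('wrist28',195,125,125,80,6,'w28')"
```

```text
(no output)
```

View pics/w28.png

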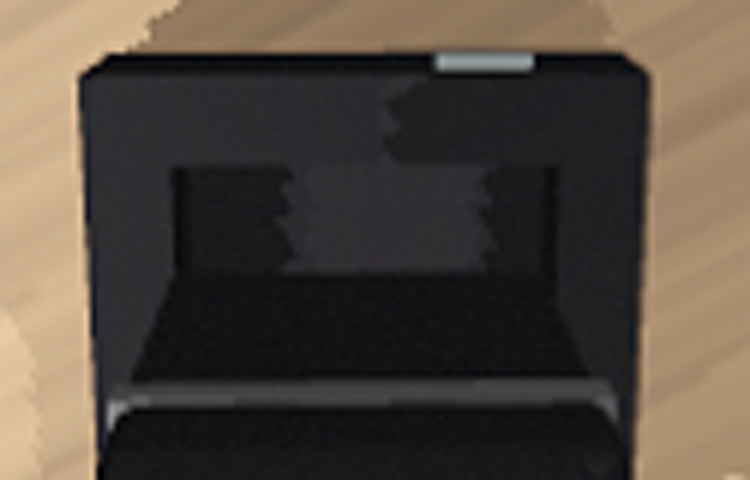

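```bash
python3 - <<'E'
from h import *
W=load("wrist28")
u=lambda x,y:((x+.5)/6-.5+195,(y+.5)/6-.5+125)
P=lambda uv,h:onz(W,uv,h)[:2]
T=np.array([532,-347.9]);th=np.radians(61.78);ty=np.array([np.cos(th),np.sin(th)]);tz=np.array([np.sin(th),-np.cos(th)])
r=lambda p:np.round([(p-T)@ty,(p-T)@tz],1)
a,b=P(u(80,76),28),P(u(652,76),28);print("outer",r(a),r(b),np.linalg.norm(a-b),"cradle c",(r(a)+r(b))/2+[0,50])
a,b=P(u(172,168),28),P(u(558,168),28);print("pocket",r(a),r(b),np.linalg.norm(a-b),"cradle c",(r(a)+r(b))/2+[0,39])
for z in (58,61,64):
    a,b=P(u(178,272),z),P(u(553,272),z);print(z,"bat",r(a),r(b),np.linalg.norm(a-b),"c",(r(a)+r(b))/2+[0,35])
E
```

```text
outer [-34.8 -50.9] [ 35.  -50.9] 69.8308126672968 cradle c [ 0.1 -0.9]
pocket [-24.  -39.6] [ 23.9 -39.5] 47.801118043813645 cradle c [-0.05 -0.55]
58 bat [-20.4 -33.3] [ 20.4 -33.3] 40.74094198068402 c [0.  1.7]
61 bat [-20. -34.] [ 20. -34.] 40.089261329607986 c [0. 1.]
64 bat [-19.7 -34.7] [ 19.7 -34.7] 39.43758067853188 c [0.  0.3]
```

{"fn": "jog_arm", "kwargs": {"deltas": [3,0,-0.9,0,6,0,-0.8,0,7,0,0,0,7,0,0,0,7,0,0,0,6,0,0,0,4,0,0,0,3,0,0,0,2,0,0,0,0,0,0,0]}}

```text
time: 29.98
ee_pos: [530.4, -347.0, 29.8]
tcp_rot: [[-0.0, 0.473, 0.881], [0.0, 0.881, -0.473], [-1.0, 0.0, -0.0]]
wrist_force: [0.3, -0.9, -1.9]
grip_width: 0.458
```

```bash
python3 -c "
from plan import *
from h import *
snap('side',29);snap('scene',29);st()
crop('side29',300,110,100,100,6,'d18')
crop('scene29',140,90,100,100,6,'s18')
a=cv2.imread('pics/d18.png');b=cv2.imread('pics/s18.png')
cv2.imwrite('pics/p29.png',cv2.resize(np.hstack([a,b]),None,fx=4/6,fy=4/6))"
```

```text
t 30.08 p [ 530.7 -347.1   30.4] th 61.78 tiltx [ 4.e-04 -1.e-04 -1.e+00] F [ 1.05 -0.51 -1.53] T [ 0.02 -0.    0.01] g 39.0 q [ 54.   42.5 -40.1  96.3  32.8  53.6  62.9]
```

View pics/p29.png

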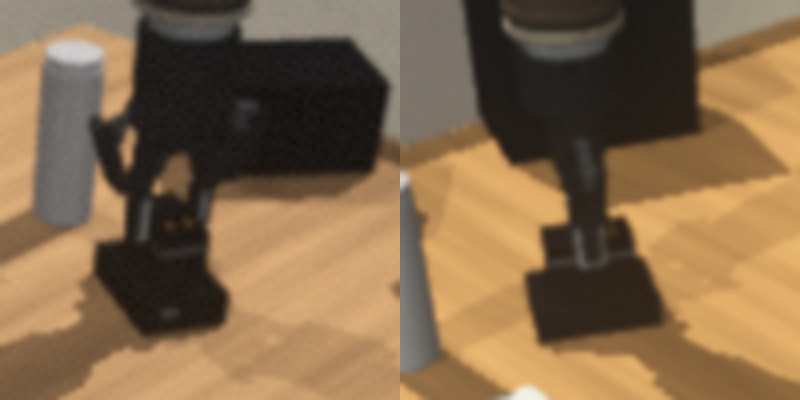

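Entering the pocket without contact; lowering the last ~7 mm slowly.

{"fn": "jog_arm", "kwargs": {"deltas": [1.5,0,0,0,1.5,0,0,0,1,0,0,0,1,0,0,0,0.5,0,0,0,0,0,0,0]}}

```text
time: 30.58
ee_pos: [530.4, -347.1, 24.6]
tcp_rot: [[-0.0, 0.473, 0.881], [0.0, 0.881, -0.473], [-1.0, -0.0, -0.0]]
wrist_force: [-0.3, 0.4, -1.8]
grip_width: 0.452
```

{"fn": "jog_arm", "kwargs": {"deltas": [0.7,0,0,0,0.7,0,0,0,0.6,0,0,0,0,0,0,0]}}

```text
time: 30.92
ee_pos: [530.4, -347.1, 22.6]
tcp_rot: [[-0.0, 0.473, 0.881], [0.0, 0.881, -0.473], [-1.0, -0.0, -0.0]]
wrist_force: [-0.0, 0.2, -1.3]
grip_width: 0.454
```

{"fn": "jog_arm", "kwargs": {"deltas": [0.7,0,0,0,0.7,0,0,0,0.6,0,0,0,0,0,0,0]}}

```text
time: 31.25
ee_pos: [530.6, -347.2, 22.2]
tcp_rot: [[0.0, 0.473, 0.881], [-0.001, 0.881, -0.473], [-1.0, -0.001, 0.001]]
wrist_force: [-5.7, 1.7, 12.7]
grip_width: 0.454
```

{"fn": "jog_arm", "kwargs": {"deltas": [-0.9,0,0,0,-0.6,0,0,0,0,0,0,0]}}

```text
time: 31.5
ee_pos: [530.6, -347.2, 22.3]
tcp_rot: [[0.0, 0.473, 0.881], [-0.0, 0.881, -0.473], [-1.0, -0.0, 0.0]]
wrist_force: [-0.4, -0.3, 1.0]
grip_width: 0.449
```

{"fn": "jog_arm", "kwargs": {"deltas": [0,0,0,0,0,0,0,0,0,0,0,0,0,0,0,0,0,0,0,0,0,0,0,0], "hand": 75}}

```text
time: 32.0
ee_pos: [530.5, -347.1, 22.2]
tcp_rot: [[0.0, 0.473, 0.881], [-0.0, 0.881, -0.473], [-1.0, -0.0, 0.0]]
wrist_force: [0.0, -0.6, -0.1]
grip_width: 0.879
```

{"fn": "jog_arm", "kwargs": {"deltas": [-5,0,0,0,-15,0,0,0,-25,0,0,0,-30,0,0,0,-30,0,0,0,-30,0,0,0,-20,0,20,0,0,0,20,0,0,0,10,0,0,0,0,0]}}

```text
time: 32.83
ee_pos: [576.3, -371.3, 178.9]
tcp_rot: [[0.003, 0.473, 0.881], [-0.001, 0.881, -0.473], [-1.0, 0.001, 0.003]]
wrist_force: [-1.4, 0.3, -1.2]
grip_width: 0.879
```

```bash
python3 -c "
from plan import *
from h import *
snap('side',30);snap('scene',30);snap('wrist',30);st()
crop('side30',300,110,100,100,6,'d18')
crop('scene30',140,90,100,100,6,'s18')
a=cv2.imread('pics/d18.png');b=cv2.imread('pics/s18.png')
cv2.imwrite('pics/p30.png',cv2.resize(np.hstack([a,b]),None,fx=4/6,fy=4/6))"
```

```text
t 32.98 p [ 574.1 -370.1  177.7] th 61.81 tiltx [-2.e-04  3.e-04 -1.e+00] F [-0.66  0.17 -0.47] T [-0.03 -0.04  0.  ] g 75.2 q [ 53.5  38.3 -43.5  80.4  26.7  71.9  69.8]
```

View pics/p30.png

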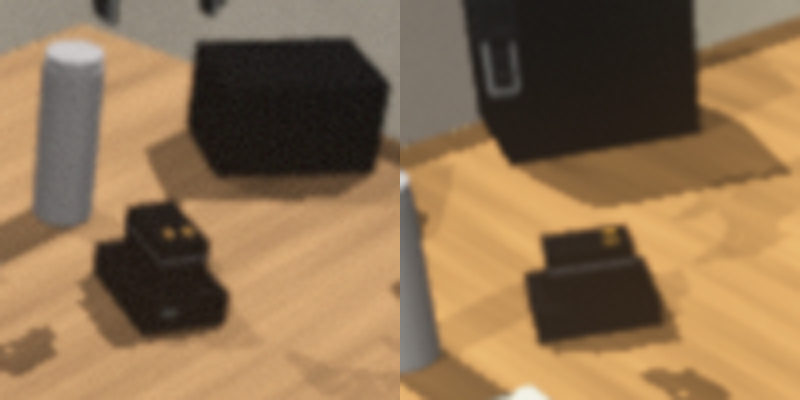

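View pics/wrist30.png

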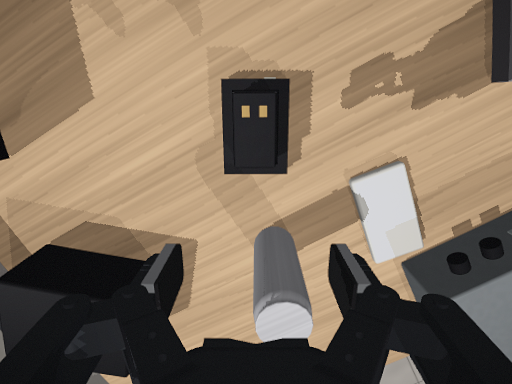

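View pics/scene30.png

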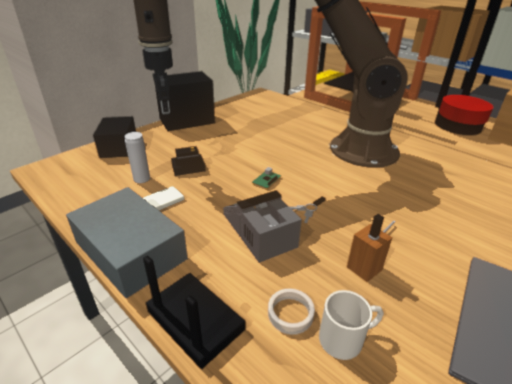

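```bash
python3 -c "
from h import *
crop('wrist30',210,65,90,120,6,'w30')"
```

```text
(no output)
```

View pics/w30.png

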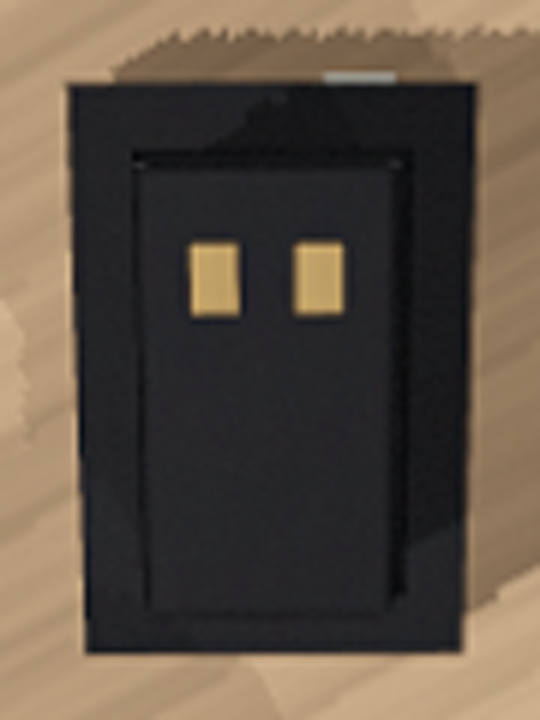

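```bash
python3 - <<'E'
from h import *
W=load("wrist30")
u=lambda x,y:((x+.5)/6-.5+210,(y+.5)/6-.5+65)
P=lambda uv,h:onz(W,uv,h)[:2]
o=[P(u(*p),28) for p in [(68,86),(476,86),(463,652),(86,652)]];print("cradle",np.mean(o,0),[np.linalg.norm(o[i]-o[(i+1)%4]).round(1) for i in range(4)])
for z in (64,68,72):
    b=[P(u(*p),z) for p in [(136,162),(402,162),(392,608),(148,608)]];print(z,np.mean(b,0),[np.linalg.norm(b[i]-b[(i+1)%4]).round(1) for i in range(4)],"d",np.linalg.norm(np.mean(b,0)-np.mean(o,0)))
S=load("scene30");D=load("side30")
# band front corners: side p30 (scale 4): band right end, scene
E
python3 -c "
from h import *
crop('side30',320,150,50,50,12,'d30');crop('scene30',165,140,50,40,14,'s30')
crop('side30',140,210,60,60,10,'d30b')"
```

```text
cradle [ 531.05627496 -347.34650805] [np.float64(69.3), np.float64(98.8), np.float64(69.9), np.float64(98.8)]
64 [ 529.61800786 -347.23212752] [np.float64(40.5), np.float64(69.3), np.float64(39.8), np.float64(69.3)] d 1.4428080761752329
68 [ 529.29373896 -347.0460099 ] [np.float64(39.9), np.float64(68.3), np.float64(39.3), np.float64(68.3)] d 1.787968763312353
72 [ 528.96947005 -346.85989227] [np.float64(39.4), np.float64(67.3), np.float64(38.7), np.float64(67.4)] d 2.142790153373697
```

View pics/d30.png

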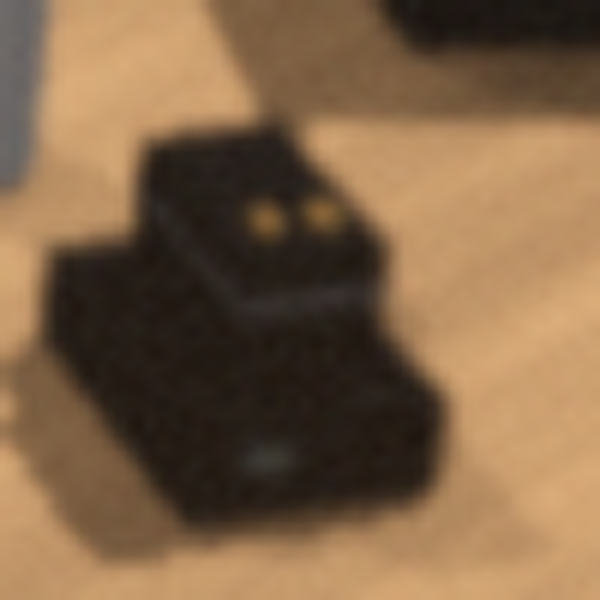

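View pics/s30.png

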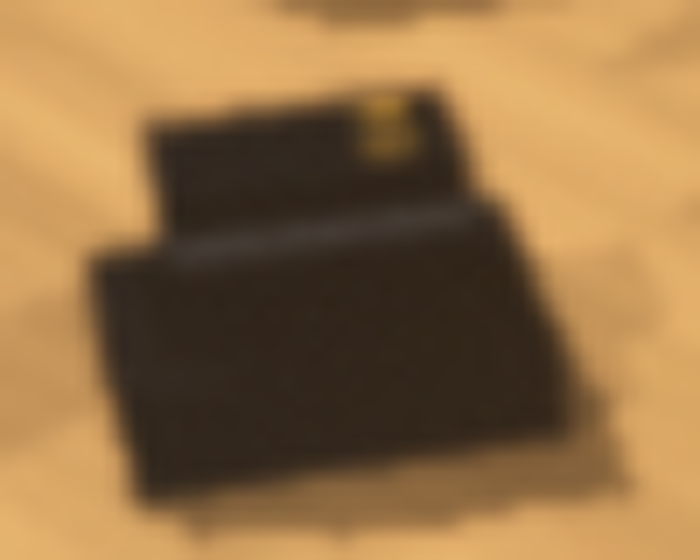

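View pics/d30b.png

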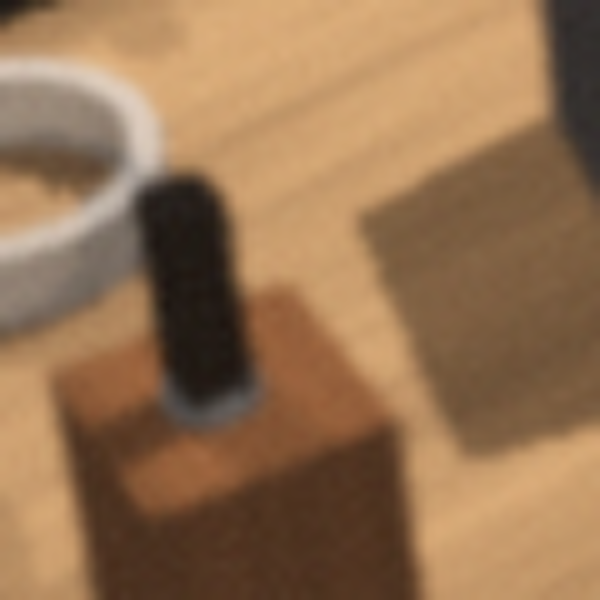

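```bash
python3 - <<'E'
from h import *
S=load("scene30");D=load("side30");S0=load("scene0")
s=lambda x,y:((x+.5)/14-.5+165,(y+.5)/14-.5+140);d=lambda x,y:((x+.5)/12-.5+320,(y+.5)/12-.5+150)
print(tri((S,s(385,105)),(D,d(322,214))),tri((S,s(390,148)),(D,d(268,218))))
print("corner",tri((S,s(440,90)),(D,d(378,245))),tri((S,s(148,125)),(D,d(270,125))))
# moved-pixel check of bystanders
for a,b in (("scene0","scene30"),("side0","side30")):
    A,B=load(a)["color"].astype(int),load(b)["color"].astype(int)
    m=(np.abs(A-B).max(2)>60).astype(np.uint8);n,l,st,c=cv2.connectedComponentsWithStats(m)
    print(a,[(st[i][:4].tolist(),int(st[i][4])) for i in range(1,n) if st[i][4]>25])
from plan import st;st()
E
```

```text
(array([ 507.97020569, -343.83458938,   69.74835177]), [0.1, 0.1]) (array([ 516.56245478, -332.17364952,   67.8491798 ]), [1.4, 1.4])
corner (array([ 491.24963024, -345.24572876,   67.06488957]), [0.0, 0.0]) (array([ 549.85244778, -377.28741814,   67.26051   ]), [0.5, 0.5])
scene0 [([135, 0, 36, 43], 1296), ([193, 0, 33, 62], 1199), ([315, 0, 30, 20], 399), ([359, 0, 36, 53], 550), ([334, 33, 13, 5], 40), ([337, 38, 16, 30], 236), ([143, 48, 29, 28], 557), ([403, 68, 4, 19], 57), ([250, 135, 140, 47], 1772), ([175, 146, 24, 12], 205), ([433, 174, 58, 40], 1076), ([202, 183, 38, 30], 434), ([295, 185, 144, 60], 3350), ([307, 206, 9, 4], 30), ([263, 214, 15, 13], 105)]
side0 [([318, 0, 58, 115], 3227), ([478, 0, 27, 126], 1539), ([331, 160, 22, 15], 164), ([265, 193, 48, 25], 444), ([424, 194, 25, 86], 340), ([331, 223, 101, 144], 6053), ([209, 233, 118, 151], 7556), ([262, 258, 9, 6], 38), ([382, 342, 7, 9], 39)]
t 32.98 p [ 574.1 -370.1  177.7] th 61.81 tiltx [-2.e-04  3.e-04 -1.e+00] F [-0.66  0.17 -0.47] T [-0.03 -0.04  0.  ] g 75.2 q [ 53.5  38.3 -43.5  80.4  26.7  71.9  69.8]
```

```bash
python3 -c "
from bench import manip
print(manip.sign_off())"
```

```text
the job is handed in; nothing more can be done
None
```

I completed the task in order and handed the job in at about 33 s of the allowed 72 s. The sign-off gives no verdict, so the checks below are my own.

**What I did**
- The tool could only turn about its vertical axis. I tilted the pin to about 30° by pivoting it in the grip against the edge of the stand's hole, then a little more in the slot.
- I pushed the pin through the slot and pressed the tab with about 5 N until the battery popped up, and held it there for about a second.
- I pivoted the pin upright again, put it fully back in its stand and let go. Only then did I lift the battery and lower it slowly into the cradle.

**What the last checks showed**
- **Battery:** its centre is about 2 mm from the cradle pocket's centre. Its top is at 67–70 mm against 68 mm expected, so it is upright and fully home.
- **Pin:** it stands upright with its collar flat on the stand.
- **Arm:** the gripper is open, about 50 mm to one side and well above everything, touching nothing.
- **Bystanders:** all are where they were. The differences between the first and last pictures looked like shadows and the arm, though I did not measure each object's position.

**What disagreed**
- **Fingertips:** in the pictures they end about 19 mm higher than the reported TCP, so the pin was held near the top of its handle. I allowed for this when gripping the battery.
- **Cameras:** the fixed cameras and the wrist camera differed by 2–3 mm. I used the wrist camera for the final alignments.
- **Floor contact:** the battery reached the cradle floor with one brief reading of about 13 N, and I backed off before opening the fingers.

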